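Change over the engraver's marking jig

ROBOT

A 6-joint arm with a two-finger parallel gripper is mounted at the origin on the work surface. World frame = base frame: x ahead of the robot, y to its left, z up, the work surface at z = 0. Lengths are in mm, angles in rad, forces in N, time in s.
With the tool pointing down it reaches from about 350 to 775 mm from the base axis. Payload 7.3 kg.
Tool frame: the origin (TCP) lies at the very end of the fingers, on their centre line; the grasp point (between the pads) lies bot.grip_point_offset behind it (bot.grip_point_offset is the distance from the TCP to the grasp point, in mm); z points along the fingers, y is the line along which they close (so a half turn about z gives the same grasp; the last joint's range is limited). The gripper opens to 92 mm and grips with 3 to 60 N. Pads are 19 mm wide; open, the fingers measure 130 mm over their backs; the gripper's body (75 mm by 190 mm) begins 47 mm behind the grasp point.
Start: joints at [0.958, 0.342, 1.524, -0, 1.275, -0.146], TCP at [236.256, 468.858, 226.741] pointing down, gripper open.
Joint ranges: [-2.53, 2.53], [-0.77, 2.02], [0.04, 2.7], [-1, 4.14], [0.28, 2.66], [-3.11, 3.11]. Speed limits (rad/s): [2.57, 2.57, 3.14, 3.14, 3.14, 3.14].

INTERFACE

Orientations are given as [roll, pitch, yaw] about the fixed x, y, z axes, in that order (R = Rz(yaw) Ry(pitch) Rx(roll)).
In Python, from plant import bot gives the robot as it stands. The module is installed in compiled form; this text tells all that it offers.
- The arm moves only by the tool carry_out, never from a script. Its argument "plan" is a list of rows, each an object of numbers: "tx", "ty", "tz": the shift along the world's x, y, z in mm; "rx", "ry", "rz": the turn, a rotation vector about the world's x, y, z in rad. A call has 1 to 12 rows; each row shifts and turns the commanded pose from where the row before left it; what a row does not reach is not made up. A row lasts 1/10 s, in which the tool goes at most 50 mm and 8.59 degrees, less where a joint would pass 70% of its speed; a pose out of reach is approached as far as the arm can. A call with a gripper value outside its range is refused whole. "gripper" is the closure, from 0 (fully open) to 1 (shut), set as the call begins (left out, the last holds). The fingers move at their own pace and stop on an object; the grip force is fixed at half the most. Time passes only in rows, so rows that do not move let the fingers close. It gives the time, the measured TCP pose, the force, the opening and the grip force at its end, in the units of the state.
- bot.get_obs(): the state, without advancing time (a new reading comes with each control period).
- bot.capture(name): name is "scene" or "side" or "wrist"; returns the picture (420x560x3 uint8, red, green, blue); there is no depth.
- bot.camera_model(name): a dict with "camera_matrix" (3x3 intrinsics, pixels), "dist" ([k1, k2, p1, p2, k3] as OpenCV has them; the pictures are not rectified), "R" (3x3) and "t" (3): a world point X has camera coordinates R X + t. Camera axes: x right, y down, z forward; pixel columns grow to the right and rows downward; lengths in mm; the calibration is good to about 2 mm. A picture is of the moment at which its call begins: read the wrist's pose just before it. camera_model takes no time and is no camera call; for the wrist camera it gives the pose at the moment of the call.
- bot.close_job(): hands the job in; it is judged then, once.
The state is a dict: "time": time; "joint_positions": joint angles; "dq": joint speeds; "tau": joint torques, N m; "tool_pos": TCP position; "tcp_rot": TCP orientation; "contact_force": force on the tool from outside, world axes, zero at the start; "moment": the same for the moment, N m; "grip_width": finger opening in mm; "finger_force": force on a finger pad.
Only numpy, scipy, OpenCV 4.12 (cv2) and the standard library are available. Lean on these libraries where they do the work, as an engineer would, in place of code of your own. Each camera call takes 0.05 s, during which the arm holds its last target. There are 200 camera calls.

TASK

Change over the engraver's jig: first push each finished slim name bar that lies on the stage plate through the sprung flap in the top of the drop box, so that the flap snaps shut again. Then, without lifting it or pulling its slotted end off the post, swing the steel guide bar about the post until it lies flush along the edge of the stage plate. Last, set every brass blank flat on the plate, one to a bay, centred on the scribed outline between the stops with its long side along the guide bar, and leave the rest of the bench as it is.

Things in the scene. Friction and masses are not known exactly. Their poses are not given: they have to be found in the camera images.
- jig: fixed marking jig: dark wooden stage plate 216 (x) x 100 (y) x 12 mm high; four steel stop ribs on it (6 thick in x, 30 long in y, 6 high, at x = -99, -33, 33, 99 mm) part three bays 60 mm wide, each with a pale scribed 50 x 36 mm outline in its middle. Origin: on the bench under the plate's centre; x along the plate, away from the post end. The edge at y = -50 mm is the line for the guide bar
- post (a point): foot, at bench level, of the fixed upright steel pivot post (14 mm diameter, 45 mm tall) that stands beyond the plate's near right corner, at x = -136, y = -67.5 mm in the jig's frame
- bar: loose steel guide bar flat on the bench, 34 wide, 20 high, 255 mm long, about 0.6 kg; a slot 19 mm wide, open at one end, straddles the post. Origin: in the slot at the post's centre, at bench level; x to the free end, 240 mm off. At first swung 20 to 45 degrees clockwise (from above) off the plate, to the jig's -y. In line: flush along the plate's -y edge, which stops it, x parallel to jig's x
- bar_tip (a point): middle of the guide bar's free end, 10 mm above the bench, at x = 240 mm in the bar's frame
- dropbox: grey sheet-metal drop box fixed to the bench, 210 (x) x 200 (y) x 130 mm high, 4 mm walls; origin on the bench under its centre, x away from the face with the keyhole, z up. In its top is a mouth, x = -25 to 85 mm, y = -75 to 75 mm, closed by the steel flap; the box is hollow under the rest of the top too
- flap (a joint): sprung steel flap under the box's mouth, upper face 6 mm below the box's top, hinged at x = 84 mm of the box's frame; its free edge (-x) swings down. 0 shut, 1.05 rad fully open. Spring 0.13 N m shut plus 0.1 N m per rad: a finished bar laid on it does not open it, about 3 N pressed in the middle does; at some 35 degrees a bar slides off towards -x; it snaps shut when let go
- done0: finished name bar, slim aluminium bar 70 (x) x 22 (y) x 16 mm (z) with a dark engraved line on top, about 70 g, lying across one of the jig's bays at the start; origin at its centre; may be absent (two or three of the three are there)
- done1: finished name bar, slim aluminium bar 70 (x) x 22 (y) x 16 mm (z) with a dark engraved line on top, about 70 g, lying across one of the jig's bays at the start; origin at its centre; may be absent (two or three of the three are there)
- done2: finished name bar, slim aluminium bar 70 (x) x 22 (y) x 16 mm (z) with a dark engraved line on top, about 70 g, lying across one of the jig's bays at the start; origin at its centre; may be absent (two or three of the three are there)
- blank0: blank: broad brass plate 50 (x) x 36 (y) x 10 mm (z), about 150 g, lying flat on the bench between jig and drop box at the start; origin at its centre; may be absent (two or three of the three are there)
- blank1: blank: broad brass plate 50 (x) x 36 (y) x 10 mm (z), about 150 g, lying flat on the bench between jig and drop box at the start; origin at its centre; may be absent (two or three of the three are there)
- blank2: blank: broad brass plate 50 (x) x 36 (y) x 10 mm (z), about 150 g, lying flat on the bench between jig and drop box at the start; origin at its centre; may be absent (two or three of the three are there)
- bay0 (a point): middle of bay 0 of the stage plate, on the plate's upper face 12 mm above the bench, at x = -66, y = 0 mm in the jig's frame, midway between two stop ribs; axes as the jig's; a blank set there has its long side along the jig's x
- bay1 (a point): middle of bay 1 of the stage plate, on the plate's upper face 12 mm above the bench, at x = 0, y = 0 mm in the jig's frame, midway between two stop ribs; axes as the jig's; a blank set there has its long side along the jig's x
- bay2 (a point): middle of bay 2 of the stage plate, on the plate's upper face 12 mm above the bench, at x = 66, y = 0 mm in the jig's frame, midway between two stop ribs; axes as the jig's; a blank set there has its long side along the jig's x
- calculator: black pocket calculator 120 x 75 x 14 mm, a bystander, to be left alone
- inkcup: small brass cup, a bystander, to be left alone
- polish: small jar of polish, a bystander, to be left alone
- graver: graver with a handle, 150 mm, a bystander, to be left alone
- mallet: small hammer, a bystander, to be left alone
- dish: brass plate 180 mm across, a bystander, to be left alone
- bowl: copper bowl, a bystander, to be left alone

How it is judged:
By the outcome, as a careful person would: the job done as asked, in the order asked, and still so for the second after the job is handed in, with the robot touching nothing.
Of done0, done1, done2 only 2 to 3 are there at a start; the rules pass over those that are not, and their reading is None.
Of blank0, blank1, blank2 only 2 to 3 are there at a start; the rules pass over those that are not, and their reading is None.
At some moment in a run one of blank0, blank1, blank2 may be knocked a few centimetres aside while the robot is not near it.
Once in a run the grip may slacken for a moment while it holds something.
It also fails if it takes over 210 s, if anything falls off the work surface, if the arm or the gripper's body presses on something with over 40 N, if the wrist force passes 120 N, or if a joint passes its speed limit or range.

## Working session

There is one attempt and no reset: what is moved stays moved. The work goes in short steps, Python scripts to look and compute and a tool call to move; the robot and the scene stay as the last step left them, time stands still between calls to the robot, and variables do not carry over. Pictures are saved under pics/ and viewed, at most 14 in all, crops included, and the job is handed in when it is done.

Besides the shell and the picture viewer there is one more tool, called after ">>>" as name([rows], argument=value, ...), one row to a line, values as JSON. carry_out: Moves the arm, as the interface text tells. Its arguments: {"type":"object","properties":{"plan":{"type":"array"},"gripper":{"type":"number"}},"required":["plan"]}

```bash
mkdir -p pics
python3 - <<'E'
from plant import bot
import cv2
o=bot.get_obs();print({k:(o[k]) for k in o}, bot.grip_point_offset)
for n in ("scene","side"):
    cv2.imwrite(f"pics/{n}0.png",cv2.resize(bot.capture(n)[:,:,::-1],(800,600),interpolation=cv2.INTER_CUBIC))
    m=bot.camera_model(n);print(n,m['camera_matrix'],m['dist'],m['R'],m['t'])
m=bot.camera_model("wrist");print(m)
E
```

```text
{'time': 0.0, 'joint_positions': array([ 9.58004871e-01,  3.42773961e-01,  1.52501973e+00, -1.55873356e-05,
        1.27540292e+00, -1.45989183e-01]), 'dq': array([-0.00025262, -0.00026187, -0.00077085,  0.00021641, -0.00141869,
       -0.00134406]), 'tau': array([-4.98606787e-04, -4.31236053e+01, -2.44220442e+01,  7.19049876e-02,
        5.59838698e-02, -1.03943676e-04]), 'tool_pos': array([236.00788496, 468.50208482, 226.01742823]), 'tcp_rot': array([-3.14000359e+00, -2.18583205e-04,  2.67479476e+00]), 'contact_force': array([-0.5940914 ,  0.95902515, -0.28546375]), 'moment': array([ 0.00532905, -0.01493789, -0.01086379]), 'finger_force': 0.0, 'grip_width': 92.00485094636917} 18.8
scene [[418.5099768    0.         283.82978256]
 [  0.         418.5099768  213.52083235]
 [  0.           0.           1.        ]] [-0.05977875  0.          0.          0.          0.        ] [[ 3.09253255e-01  9.50979694e-01 -2.13180559e-04]
 [ 6.15651408e-01 -2.00377223e-01 -7.62116994e-01]
 [-7.24800503e-01  2.35555916e-01 -6.47439296e-01]] [-262.55942083 -237.15945577 1554.77958118]
side [[513.42134035   0.         282.63471808]
 [  0.         513.42134035 207.53204262]
 [  0.           0.           1.        ]] [-0.19903819  0.          0.          0.          0.        ] [[ 0.82430324 -0.56614701 -0.00131296]
 [-0.29129564 -0.42213208 -0.85845871]
 [ 0.48545959  0.70801276 -0.512881  ]] [-394.78064889  292.85331029 1361.33252128]
{'camera_matrix': array([[336.80251273,   0.        , 281.40026694],
       [  0.        , 336.80251273, 206.64242841],
       [  0.        ,   0.        ,   1.        ]]), 'dist': array([-0.03198802,  0.        ,  0.        ,  0.        ,  0.        ]), 'R': array([[ 4.51614322e-01,  8.92213260e-01, -6.03894796e-05],
       [ 8.51588789e-01, -4.31031116e-01,  2.98343277e-01],
       [ 2.66159798e-01, -1.34787524e-01, -9.54458635e-01]]), 't': array([-524.28549626,  -36.82052861,  392.14820334])}
```

View pics/scene0.png

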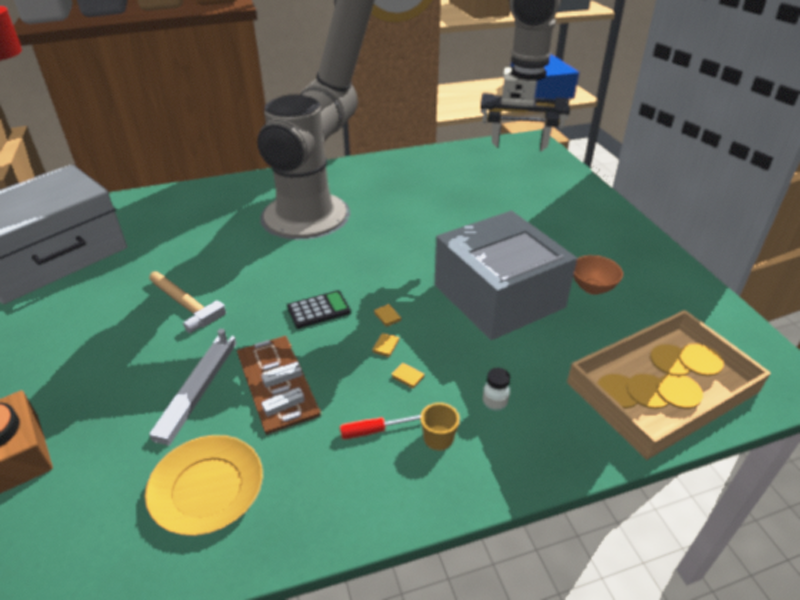

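View pics/side0.png

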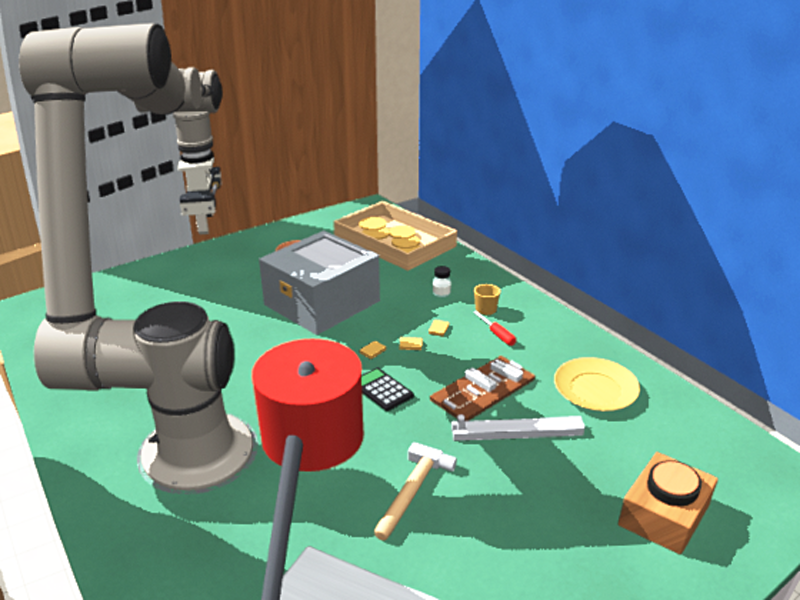

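The scene picture shows two finished bars on the plate at (283,374) and (283,402), three blanks at (387,314), (385,345) and (407,376), the jig with corners at about (238,348), (290,337), (320,412) and (265,432), the bar from (222,340) to (165,435), and the box top with its flap around (510,250). The side view agrees.

```bash
cat > h.py <<'E'
import numpy as np, cv2
from plant import bot
def p2w(m,pts,z):
    K=m['camera_matrix'];R=np.array(m['R']);t=np.array(m['t'])
    u=cv2.undistortPoints(np.array(pts,float).reshape(-1,1,2),K,np.array(m['dist'])).reshape(-1,2)
    d=np.c_[u,np.ones(len(u))]@R; c=-R.T@t
    return c+d*((z-c[2])/d[:,2])[:,None]
def w2p(m,X):
    r,_=cv2.Rodrigues(np.array(m['R']))
    return cv2.projectPoints(np.array(X,float).reshape(-1,1,3),r,np.array(m['t']),m['camera_matrix'],np.array(m['dist']))[0].reshape(-1,2)
def snap(name,fn,crop=None,size=(800,600)):
    m=bot.camera_model(name);im=bot.capture(name)[:,:,::-1].copy()
    np.savez('pics/'+fn+'.npz',im=im,**{k:np.array(v) for k,v in m.items()})
    c=im if crop is None else im[crop[1]:crop[3],crop[0]:crop[2]]
    cv2.imwrite('pics/'+fn+'.png',cv2.resize(c,size,interpolation=cv2.INTER_CUBIC))
    return m,im
E
python3 - <<'E'
from h import *
np.set_printoptions(suppress=True,precision=1)
m=bot.camera_model("scene")
f=lambda p,z:print(p2w(m,np.array(p)*.7,z)[:,:2].tolist())
f([(238,345),(290,337),(320,412),(265,432)],12)
f([(283,374),(283,402)],28)
f([(387,314),(385,345),(407,376)],10)
f([(222,340),(165,435)],20)
f([(438,258),(512,214),(574,260),(496,308)],130)
f([(470,245),(527,232),(562,255),(510,277)],125)
m=bot.camera_model("wrist");R=np.array(m['R']);print(-R.T@np.array(m['t']),R[2])
E
```

```text
[[456.5118677431352, -217.22658065682572], [465.28872644184673, -115.94230680578619], [670.5734368680182, -98.47217208419143], [684.7917137146674, -196.26975875020867]]
[[576.3526661686906, -145.73037547753017], [642.4979937584056, -156.50740429781897]]
[[456.2516641626454, 87.49593745870354], [543.1663843454145, 57.388286782967555], [634.5897004823197, 72.70602710556116]]
[[441.38623993904787, -245.32375321508854], [647.0888302064551, -357.8541926238345]]
[[458.16882095521294, 194.93109022367037], [353.6362821935776, 407.4351678002909], [547.40640852457, 449.61142928904184], [633.0866048395155, 240.59978553615304]]
[[429.30953113493615, 276.0323855841932], [421.67786172578656, 410.27279033183794], [519.0019878129323, 439.56158561841363], [552.607383450786, 307.4743399993103]]
[163.8 504.8 385.2] [ 0.3 -0.1 -1. ]
```

>>> carry_out([
  {"tx": 38, "ty": -24, "tz": 15},
  {"tx": 38, "ty": -24, "tz": 15},
  {"tx": 38, "ty": -24, "tz": 15},
  {"tx": 38, "ty": -24, "tz": 15},
  {"tx": 38, "ty": -24, "tz": 15},
  {"tx": 38, "ty": -24, "tz": 5},
  {},
  {},
])

```text
invalid input at $.plan[0]: expected keys tx, ty, tz, rx, ry, rz
```

Run:
```python
from h import *
snap("wrist","w1")
o=bot.get_obs();print(o['tool_pos'],o['tcp_rot'],o['time'])
```

```text
[236.07595632 468.60530333 226.21532519] [-3.14047028e+00 -1.57541369e-04  2.67483880e+00] 0.15
```

>>> carry_out([
  {"tx": 10, "ty": -40},
  {"tx": 10, "ty": -48},
  {"tx": 10, "ty": -48},
  {"tx": 10, "ty": -48},
  {"tx": 10, "ty": -48},
  {"tx": 10, "ty": -48},
  {"tx": 10, "ty": -48},
  {"tx": 10, "ty": -48},
  {"tx": 10, "ty": -44},
  {},
  {},
])

```text
invalid input at $.plan[0]: expected keys tx, ty, tz, rx, ry, rz
```

Run:
```python
from h import *
snap("wrist","w2")
o=bot.get_obs();print(o['tool_pos'],o['tcp_rot'],o['time'])
```

```text
[236.13112412 468.65293538 226.31594418] [-3.14071709e+00 -1.02311380e-04  2.67478110e+00] 0.2
```

View pics/w1.png

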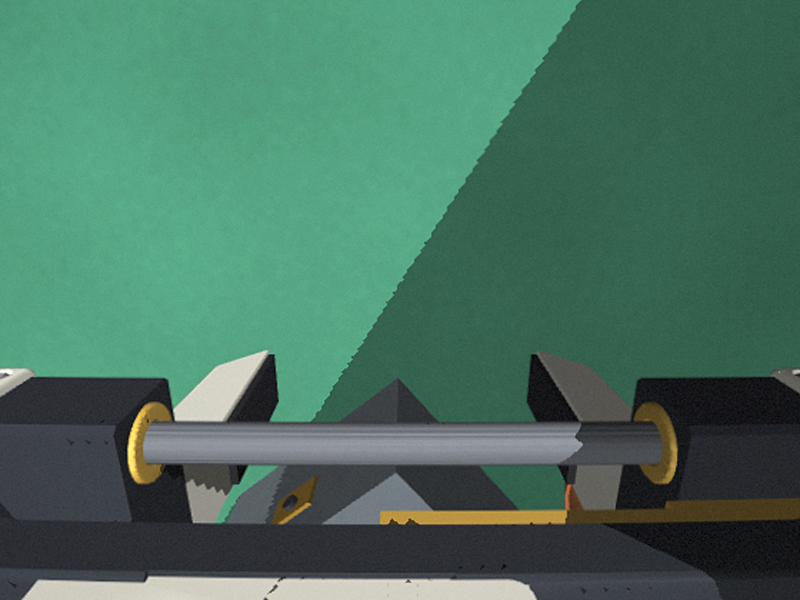

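View pics/w2.png

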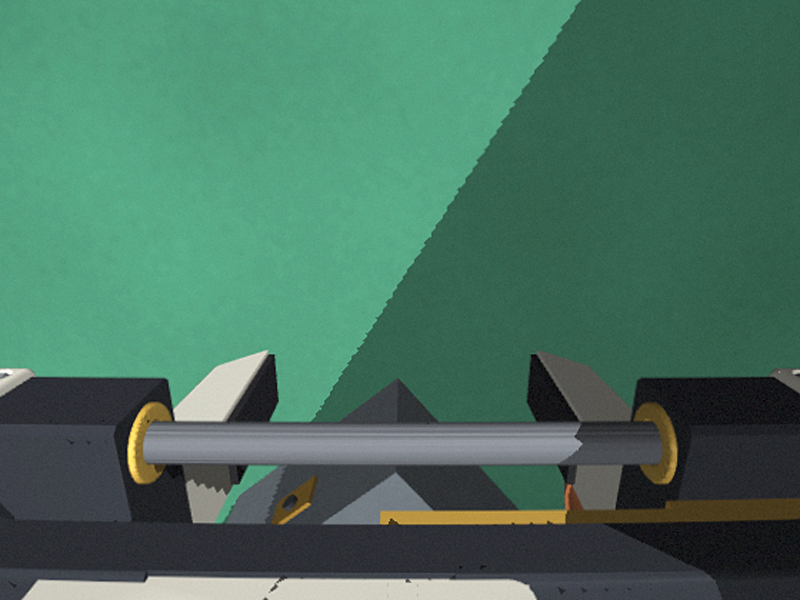

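These two pictures show only bench and the box's keyhole corner at (300,495): the move was refused because rows need all six keys. The camera sees the ground behind the tool, so I'll go past each target.

>>> carry_out([
  {"tx": 38, "ty": -20, "tz": 15, "rx": 0, "ry": 0, "rz": 0},
  {"tx": 40, "ty": -23, "tz": 15, "rx": 0, "ry": 0, "rz": 0},
  {"tx": 40, "ty": -23, "tz": 15, "rx": 0, "ry": 0, "rz": 0},
  {"tx": 40, "ty": -23, "tz": 15, "rx": 0, "ry": 0, "rz": 0},
  {"tx": 40, "ty": -23, "tz": 10, "rx": 0, "ry": 0, "rz": 0},
  {"tx": 40, "ty": -23, "tz": 0, "rx": 0, "ry": 0, "rz": 0},
  {"tx": 40, "ty": -23, "tz": 0, "rx": 0, "ry": 0, "rz": 0},
  {"tx": 40, "ty": -23, "tz": 0, "rx": 0, "ry": 0, "rz": 0},
  {"tx": 36, "ty": -20, "tz": 0, "rx": 0, "ry": 0, "rz": 0},
  {"tx": 0, "ty": 0, "tz": 0, "rx": 0, "ry": 0, "rz": 0},
  {"tx": 0, "ty": 0, "tz": 0, "rx": 0, "ry": 0, "rz": 0},
])

```text
time: 1.3
tool_pos: [590.5, 267.2, 295.6]
tcp_rot: [-3.141, -0.002, 2.673]
contact_force: [0.1, 1.3, -0.0]
grip_width: 92.3
finger_force: 0.0
```

Run:
```python
from h import *
snap("wrist","w3")
o=bot.get_obs();print(o['tool_pos'],o['tcp_rot'],o['time'])
```

```text
[589.77620018 268.0338166  296.22252064] [-3.14112416e+00 -1.22253131e-03  2.67455545e+00] 1.35
```

>>> carry_out([
  {"tx": 6, "ty": -46, "tz": 0, "rx": 0, "ry": 0, "rz": 0},
  {"tx": 6, "ty": -46, "tz": 0, "rx": 0, "ry": 0, "rz": 0},
  {"tx": 6, "ty": -46, "tz": 0, "rx": 0, "ry": 0, "rz": 0},
  {"tx": 6, "ty": -46, "tz": 0, "rx": 0, "ry": 0, "rz": 0},
  {"tx": 6, "ty": -46, "tz": 0, "rx": 0, "ry": 0, "rz": 0},
  {"tx": 6, "ty": -46, "tz": 0, "rx": 0, "ry": 0, "rz": 0},
  {"tx": 6, "ty": -46, "tz": 0, "rx": 0, "ry": 0, "rz": 0},
  {"tx": 6, "ty": -46, "tz": 0, "rx": 0, "ry": 0, "rz": 0},
  {"tx": 6, "ty": -46, "tz": 0, "rx": 0, "ry": 0, "rz": 0},
  {"tx": 6, "ty": -46, "tz": 0, "rx": 0, "ry": 0, "rz": 0},
  {"tx": 0, "ty": 0, "tz": 0, "rx": 0, "ry": 0, "rz": 0},
  {"tx": 0, "ty": 0, "tz": 0, "rx": 0, "ry": 0, "rz": 0},
])

```text
time: 2.55
tool_pos: [650.0, -191.5, 296.7]
tcp_rot: [3.141, -0.001, 2.675]
contact_force: [0.1, 0.1, -0.3]
grip_width: 91.6
finger_force: 0.0
```

Run:
```python
from h import *
snap("wrist","w4")
o=bot.get_obs();print(o['tool_pos'],o['tcp_rot'],o['time'])
```

```text
[ 650.12703013 -190.46625185  297.02820806] [ 3.14083368e+00 -2.66937185e-04  2.67601628e+00] 2.6
```

View pics/w3.png

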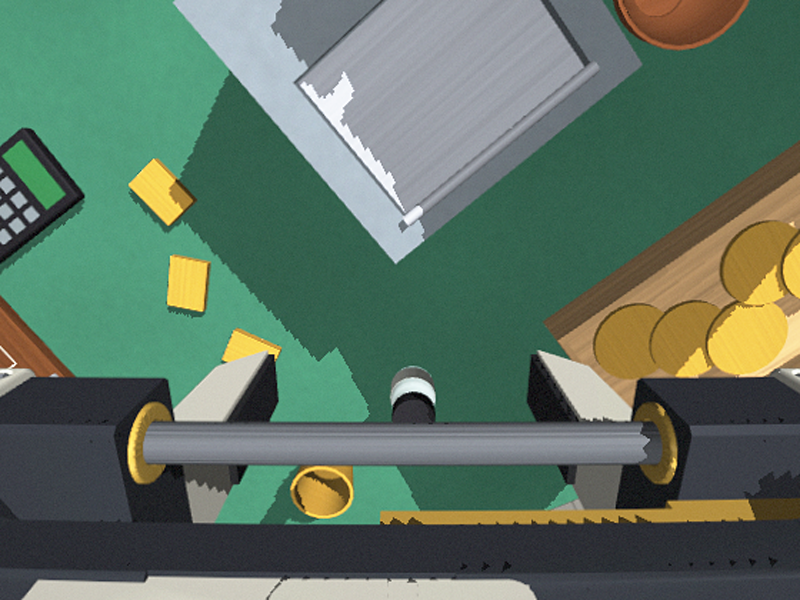

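View pics/w4.png

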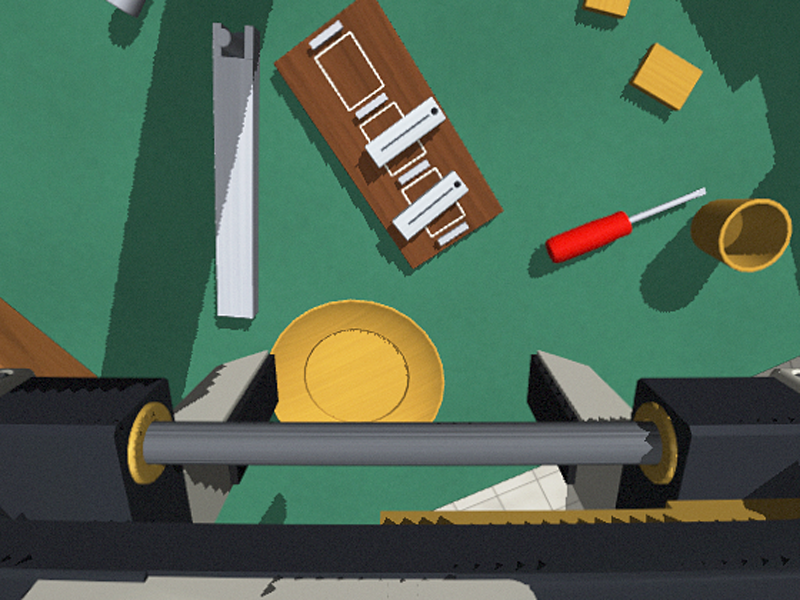

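w3 shows the box top with corners (395,262) and (640,65), the hinge rod from (405,217) to (597,68) and the mouth corner at (297,80). The blanks are at (160,191), (188,284) and (252,347). w4 shows the jig with ribs at (326,37), (371,106), (413,173) and (453,234), finished bars at (405,132) and (430,206), and the guide bar from the slot at (236,40) to its tip at (236,318), with the dish below the tip.

```bash
cat >> h.py <<'E'
def load(fn): return dict(np.load('pics/'+fn+'.npz'))
def f(m,p,z): return p2w(m,np.array(p)*.7,z)[:,:2]
E
python3 - <<'E'
from h import *
np.set_printoptions(suppress=True,precision=2)
m=load('w4')
r=f(m,[(326,37),(371,106),(413,173),(453,234)],18);print('ribs',r,r.mean(0))
d=r[3]-r[0];a=np.arctan2(d[1],d[0]);print('ang',a,np.linalg.norm(d))
c=f(m,[(275,64),(412,268),(500,210)],12);print('corners',c,np.arctan2(*(c[1]-c[0])[::-1]),np.linalg.norm(c[1]-c[0]),np.linalg.norm(c[2]-c[1]))
ex=np.array([np.cos(a),np.sin(a)]);ey=np.array([-ex[1],ex[0]])
print('centre from corners',(c[0]+c[2])/2)
J=r.mean(0);print('post',J-136*ex-67.5*ey)
for q in ([(366,149),(433,97),(446,116),(377,167)],[(392,221),(457,172),(468,189),(404,240)]):
    b=f(m,q,28);print('done',b.mean(0),np.arctan2(*(b[1]-b[0])[::-1]),np.linalg.norm(b[1]-b[0]),np.linalg.norm(b[2]-b[1]))
b=f(m,[(214,54),(253,60),(253,318),(217,315)],20);print('bar',b, np.linalg.norm(b[2]-b[3]),(b[2]+b[3])/2, np.arctan2(*(b[2]-b[1])[::-1]),np.arctan2(*(b[3]-b[0])[::-1]))
print('post top',f(m,[(228,40)],20))
q=f(m,[(657,44),(702,72),(682,109),(633,80)],10);print('blank far',q.mean(0),q)
m=load('w3')
t=f(m,[(395,262),(640,65),(175,0)],130);print('box',t,np.linalg.norm(t[1]-t[0]));e=t[0]-t[1];print('-y dir',np.arctan2(e[1],e[0]))
e2=t[0]-t[2];print('x dir',np.arctan2(e2[1],e2[0]))
h=f(m,[(403,215),(297,80),(585,68)],130);print('mouth',h,np.linalg.norm(h[1]-h[0]),np.linalg.norm(h[2]-h[0]))
for q in ([(157,157),(193,193),(168,224),(130,188)],[(172,255),(210,259),(203,313),(167,308)]):
    b=f(m,q,10);print('blank',b.mean(0),np.arctan2(*(b[1]-b[0])[::-1]),np.arctan2(*(b[2]-b[1])[::-1]),np.linalg.norm(b[1]-b[0]),np.linalg.norm(b[2]-b[1]))
E
```

```text
ribs [[ 472.89 -171.76]
 [ 537.15 -163.79]
 [ 603.25 -156.72]
 [ 668.6  -148.26]] [ 570.47 -160.13]
ang 0.11950219497114314 197.1130266244125
corners [[ 469.88 -220.66]
 [ 681.74 -196.73]
 [ 669.19 -100.16]] 0.1124806021355355 213.21574136868276 97.38674106924904
centre from corners [ 569.53 -160.41]
post [ 443.49 -243.36]
done [ 569.83 -147.82] 1.736637176487098 70.08154156368211 18.623704918407853
done [ 634.63 -156.05] 1.7466071863289598 70.63432913815535 17.614079354685575
bar [[ 441.83 -260.68]
 [ 460.75 -234.21]
 [ 654.84 -355.05]
 [ 636.43 -384.61]] 34.82146546957448 [ 645.63 -369.83] -0.5568931812495117 -0.5670788719573394
post top [[ 438.22 -244.61]]
blank far [629.81  77.16] [[600.8   76.28]
 [639.19 104.77]
 [660.51  79.5 ]
 [618.75  48.08]]
box [[584.95 264.28]
 [541.8  458.27]
 [380.07 220.1 ]] 198.73331406010956
-y dir -1.351957178001804
x dir 0.21238875042949346
mouth [[558.53 283.9 ]
 [453.26 263.02]
 [528.11 426.53]] 107.31984428861968 145.84524213841894
blank [453.14  90.36] 0.26203393708687794 -1.2348148359634328 43.12411204156559 39.244188322041424
blank [538.09  61.22] 0.9907371261092692 -0.7121634599523607 36.29301684881764 56.043913211403186
```

>>> carry_out([
  {"tx": -2.2, "ty": 5.2, "tz": -28, "rx": 0, "ry": 0, "rz": -0.133},
  {"tx": -2.2, "ty": 5.2, "tz": -28, "rx": 0, "ry": 0, "rz": -0.133},
  {"tx": -2.2, "ty": 5.2, "tz": -28, "rx": 0, "ry": 0, "rz": -0.133},
  {"tx": -2.2, "ty": 5.2, "tz": -28, "rx": 0, "ry": 0, "rz": -0.133},
  {"tx": -2.2, "ty": 5.2, "tz": -28, "rx": 0, "ry": 0, "rz": -0.133},
  {"tx": -2.2, "ty": 5.2, "tz": -28, "rx": 0, "ry": 0, "rz": -0.133},
  {"tx": -2.2, "ty": 5.2, "tz": -28, "rx": 0, "ry": 0, "rz": -0.133},
  {"tx": 0, "ty": 0, "tz": -30, "rx": 0, "ry": 0, "rz": 0},
  {"tx": 0, "ty": 0, "tz": -20, "rx": 0, "ry": 0, "rz": 0},
  {"tx": 0, "ty": 0, "tz": -20, "rx": 0, "ry": 0, "rz": 0},
  {"tx": 0, "ty": 0, "tz": -10, "rx": 0, "ry": 0, "rz": 0},
  {"tx": 0, "ty": 0, "tz": 0, "rx": 0, "ry": 0, "rz": 0},
], gripper=0.565)

```text
time: 3.8
tool_pos: [634.2, -153.7, 19.9]
tcp_rot: [-3.14, -0.001, 1.746]
contact_force: [-0.3, -0.7, 0.2]
grip_width: 40.0
finger_force: 0.0
```

>>> carry_out([
  {"tx": 0, "ty": 0, "tz": 0, "rx": 0, "ry": 0, "rz": 0},
  {"tx": 0, "ty": 0, "tz": 0, "rx": 0, "ry": 0, "rz": 0},
  {"tx": 0, "ty": 0, "tz": 0, "rx": 0, "ry": 0, "rz": 0},
  {"tx": 0, "ty": 0, "tz": 0, "rx": 0, "ry": 0, "rz": 0},
], gripper=1)

```text
time: 4.2
tool_pos: [635.4, -155.8, 22.1]
tcp_rot: [3.14, 0.001, 1.744]
contact_force: [-0.5, 2.2, 5.3]
grip_width: 21.4
finger_force: 29.8
```

>>> carry_out([
  {"tx": 0, "ty": 0, "tz": 40, "rx": 0, "ry": 0, "rz": 0},
  {"tx": 0, "ty": 0, "tz": 46, "rx": 0, "ry": 0, "rz": 0},
  {"tx": -15, "ty": 46, "tz": 9, "rx": 0, "ry": 0, "rz": 0.145},
  {"tx": -15, "ty": 46, "tz": 9, "rx": 0, "ry": 0, "rz": 0.145},
  {"tx": -15, "ty": 46, "tz": 9, "rx": 0, "ry": 0, "rz": 0.145},
  {"tx": -15, "ty": 46, "tz": 9, "rx": 0, "ry": 0, "rz": 0.145},
  {"tx": -15, "ty": 46, "tz": 9, "rx": 0, "ry": 0, "rz": 0.145},
  {"tx": -15, "ty": 46, "tz": 9, "rx": 0, "ry": 0, "rz": 0.145},
  {"tx": -15, "ty": 46, "tz": 9, "rx": 0, "ry": 0, "rz": 0.145},
  {"tx": -15, "ty": 46, "tz": 9, "rx": 0, "ry": 0, "rz": 0.145},
  {"tx": -15, "ty": 46, "tz": 9, "rx": 0, "ry": 0, "rz": 0.145},
  {"tx": -15, "ty": 46, "tz": 0, "rx": 0, "ry": 0, "rz": 0.145},
])

```text
time: 5.4
tool_pos: [484.7, 306.2, 189.4]
tcp_rot: [3.14, 0.003, -3.084]
contact_force: [1.0, -0.9, 0.1]
grip_width: 21.2
finger_force: 29.8
```

>>> carry_out([
  {"tx": 0, "ty": 21, "tz": 0, "rx": 0, "ry": 0, "rz": 0.081},
  {"tx": 0, "ty": 20, "tz": 0, "rx": 0, "ry": 0, "rz": 0.081},
  {"tx": 0, "ty": 0, "tz": 0, "rx": 0, "ry": 0, "rz": 0},
  {"tx": 0, "ty": 0, "tz": 0, "rx": 0, "ry": 0, "rz": 0},
])

```text
time: 5.8
tool_pos: [484.7, 345.0, 187.5]
tcp_rot: [-3.141, -0.0, -2.928]
contact_force: [1.2, -0.1, -0.6]
grip_width: 21.5
finger_force: 29.8
```

Run:
```python
from h import *
o=bot.get_obs();print(o['tool_pos'],o['tcp_rot'],o['time'],o['grip_width'],o['finger_force'],o['joint_positions'])
a,_=snap("side","s1",(160,120,300,225)); m,im=a,_
c=im[120:240,160:320]
s=bot.capture("scene")[:,:,::-1];c2=s[110:230,290:450]
cv2.imwrite('pics/mix1.png',cv2.resize(np.hstack([c,c2]),(800,300),interpolation=cv2.INTER_CUBIC))
```

```text
[484.680871   344.95445838 187.53063134] [-3.14111875e+00 -4.22841664e-04 -2.92838062e+00] 5.8 21.517386146026222 29.83316034078598 [ 4.89948378e-01  5.01473802e-01  1.38243083e+00 -3.57670761e-04
  1.25822427e+00 -1.29395000e+00]
```

View pics/mix1.png

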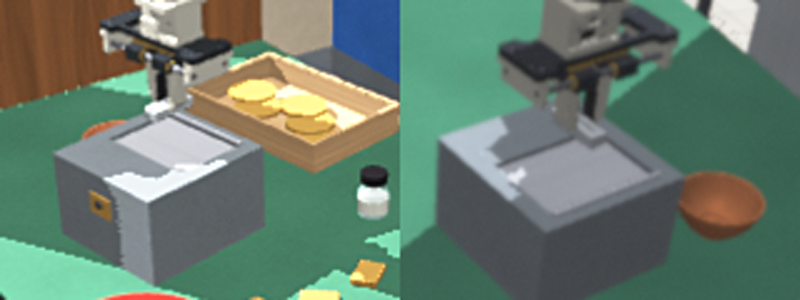

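The bar is held level over the mouth, lengthwise along the box's x. I'll lay it on the flap.

>>> carry_out([
  {"tx": 0, "ty": 0, "tz": -25, "rx": 0, "ry": 0, "rz": 0},
  {"tx": 0, "ty": 0, "tz": -20, "rx": 0, "ry": 0, "rz": 0},
  {"tx": 0, "ty": 0, "tz": -9, "rx": 0, "ry": 0, "rz": 0},
  {"tx": 0, "ty": 0, "tz": 0, "rx": 0, "ry": 0, "rz": 0},
  {"tx": 0, "ty": 0, "tz": 0, "rx": 0, "ry": 0, "rz": 0},
])

```text
time: 6.4
tool_pos: [485.5, 345.0, 134.7]
tcp_rot: [3.141, 0.001, -2.928]
contact_force: [0.1, -0.3, -0.1]
grip_width: 21.5
finger_force: 29.8
```

>>> carry_out([
  {"tx": 0, "ty": 0, "tz": 0, "rx": 0, "ry": 0, "rz": 0},
  {"tx": 0, "ty": 0, "tz": 0, "rx": 0, "ry": 0, "rz": 0},
  {"tx": 0, "ty": 0, "tz": 0, "rx": 0, "ry": 0, "rz": 0},
  {"tx": 0, "ty": 0, "tz": -8, "rx": 0, "ry": 0, "rz": 0},
  {"tx": 0, "ty": 0, "tz": -12, "rx": 0, "ry": 0, "rz": 0},
  {"tx": 0, "ty": 0, "tz": -14, "rx": 0, "ry": 0, "rz": 0},
  {"tx": 0, "ty": 0, "tz": -14, "rx": 0, "ry": 0, "rz": 0},
  {"tx": 0, "ty": 0, "tz": -9, "rx": 0, "ry": 0, "rz": 0},
  {"tx": 0, "ty": 0, "tz": 0, "rx": 0, "ry": 0, "rz": 0},
  {"tx": 0, "ty": 0, "tz": 0, "rx": 0, "ry": 0, "rz": 0},
  {"tx": 0, "ty": 0, "tz": 0, "rx": 0, "ry": 0, "rz": 0},
], gripper=0.5)

```text
time: 7.5
tool_pos: [484.2, 345.0, 76.7]
tcp_rot: [-3.141, -0.002, -2.927]
contact_force: [-4.0, -1.8, 0.9]
grip_width: 45.5
finger_force: 1.3
```

Run:
```python
from h import *
o=bot.get_obs();print(o['contact_force'])
m,im=snap("side","s2"); c=im[120:240,160:320]
s=bot.capture("scene")[:,:,::-1];c2=s[110:230,290:450]
cv2.imwrite('pics/mix2.png',cv2.resize(np.hstack([c,c2]),(800,300),interpolation=cv2.INTER_CUBIC))
```

```text
[-4.0090718  -1.83264627  0.91267239]
```

View pics/mix2.png

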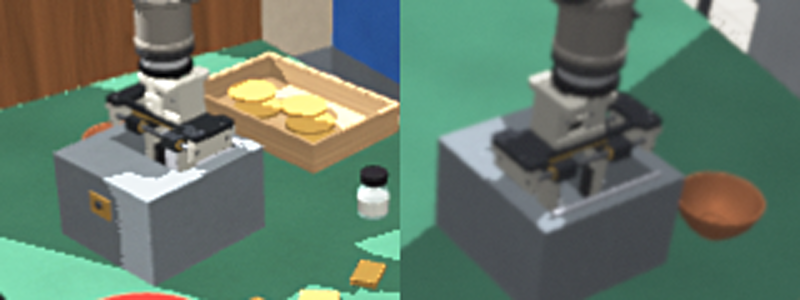

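The fingers hold the flap open, with no bar visible on it. I'll retract and fetch the second bar.

>>> carry_out([
  {"tx": 0, "ty": 0, "tz": 30, "rx": 0, "ry": 0, "rz": 0},
  {"tx": 0, "ty": 0, "tz": 40, "rx": 0, "ry": 0, "rz": 0},
  {"tx": 0, "ty": 0, "tz": 41, "rx": 0, "ry": 0, "rz": 0},
  {"tx": 8.5, "ty": -46, "tz": 0, "rx": 0, "ry": 0, "rz": -0.146},
  {"tx": 8.5, "ty": -46, "tz": 0, "rx": 0, "ry": 0, "rz": -0.146},
  {"tx": 8.5, "ty": -46, "tz": 0, "rx": 0, "ry": 0, "rz": -0.146},
  {"tx": 8.5, "ty": -46, "tz": 0, "rx": 0, "ry": 0, "rz": -0.146},
])

```text
time: 8.3
tool_pos: [519.8, 159.7, 188.7]
tcp_rot: [3.14, 0.003, 2.766]
contact_force: [0.2, -0.4, 0.1]
grip_width: 46.1
finger_force: 0.0
```

Run:
```python
from h import *
s=bot.capture("side")[:,:,::-1];w=bot.capture("scene")[:,:,::-1]
c0=cv2.imread('pics/side0.png');c0=cv2.resize(c0,(560,420),interpolation=cv2.INTER_AREA)
c1=cv2.imread('pics/scene0.png');c1=cv2.resize(c1,(560,420),interpolation=cv2.INTER_AREA)
g=np.hstack([c0[150:230,170:280],s[150:230,170:280],c1[140:220,300:410],w[140:220,300:410]])
cv2.imwrite('pics/mix3.png',cv2.resize(g,(800,146),interpolation=cv2.INTER_CUBIC))
print([np.abs(a.astype(float)-b).mean() for a,b in ((c0[165:190,200:255],s[165:190,200:255]),(c1[160:195,330:395],w[160:195,330:395]))])
```

```text
[np.float64(4.514909090909091), np.float64(3.428717948717949)]
```

>>> carry_out([
  {"tx": 8.5, "ty": -46, "tz": 0, "rx": 0, "ry": 0, "rz": -0.146},
  {"tx": 8.5, "ty": -46, "tz": 0, "rx": 0, "ry": 0, "rz": -0.146},
  {"tx": 8.5, "ty": -46, "tz": 0, "rx": 0, "ry": 0, "rz": -0.146},
  {"tx": 8.5, "ty": -46, "tz": 0, "rx": 0, "ry": 0, "rz": -0.146},
  {"tx": 8.5, "ty": -46, "tz": 0, "rx": 0, "ry": 0, "rz": -0.146},
  {"tx": 8.5, "ty": -46, "tz": 0, "rx": 0, "ry": 0, "rz": -0.146},
  {"tx": 0, "ty": -33, "tz": -20, "rx": 0, "ry": 0, "rz": -0.146},
  {"tx": 0, "ty": 0, "tz": -46, "rx": 0, "ry": 0, "rz": 0},
  {"tx": 0, "ty": 0, "tz": -46, "rx": 0, "ry": 0, "rz": 0},
  {"tx": 0, "ty": 0, "tz": -40, "rx": 0, "ry": 0, "rz": 0},
  {"tx": 0, "ty": 0, "tz": -15, "rx": 0, "ry": 0, "rz": 0},
  {"tx": 0, "ty": 0, "tz": 0, "rx": 0, "ry": 0, "rz": 0},
], gripper=0.565)

```text
time: 9.6
tool_pos: [569.0, -146.8, 18.3]
tcp_rot: [-3.139, -0.002, 1.751]
contact_force: [0.8, -0.1, 0.7]
grip_width: 40.2
finger_force: 0.0
```

View pics/mix3.png

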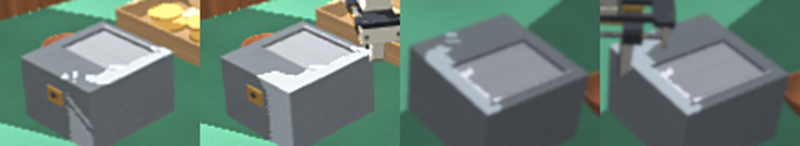

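The flap is shut again and the first bar is inside. Now the second.

>>> carry_out([
  {"tx": 0, "ty": 0, "tz": 0, "rx": 0, "ry": 0, "rz": 0},
  {"tx": 0, "ty": 0, "tz": 0, "rx": 0, "ry": 0, "rz": 0},
  {"tx": 0, "ty": 0, "tz": 0, "rx": 0, "ry": 0, "rz": 0},
  {"tx": 0, "ty": 0, "tz": 0, "rx": 0, "ry": 0, "rz": 0},
  {"tx": 0, "ty": 0, "tz": 40, "rx": 0, "ry": 0, "rz": 0},
  {"tx": 0, "ty": 0, "tz": 46, "rx": 0, "ry": 0, "rz": 0},
], gripper=1)

```text
time: 10.2
tool_pos: [568.6, -147.3, 106.4]
tcp_rot: [-3.138, -0.002, 1.75]
contact_force: [1.1, -0.0, 0.5]
grip_width: 21.4
finger_force: 30.0
```

>>> carry_out([
  {"tx": -8.5, "ty": 46, "tz": 9, "rx": 0, "ry": 0, "rz": 0.146},
  {"tx": -8.5, "ty": 46, "tz": 9, "rx": 0, "ry": 0, "rz": 0.146},
  {"tx": -8.5, "ty": 46, "tz": 9, "rx": 0, "ry": 0, "rz": 0.146},
  {"tx": -8.5, "ty": 46, "tz": 9, "rx": 0, "ry": 0, "rz": 0.146},
  {"tx": -8.5, "ty": 46, "tz": 9, "rx": 0, "ry": 0, "rz": 0.146},
  {"tx": -8.5, "ty": 46, "tz": 9, "rx": 0, "ry": 0, "rz": 0.146},
  {"tx": -8.5, "ty": 46, "tz": 9, "rx": 0, "ry": 0, "rz": 0.146},
  {"tx": -8.5, "ty": 46, "tz": 9, "rx": 0, "ry": 0, "rz": 0.146},
  {"tx": -8.5, "ty": 46, "tz": 9, "rx": 0, "ry": 0, "rz": 0.146},
  {"tx": -8.5, "ty": 46, "tz": 0, "rx": 0, "ry": 0, "rz": 0.146},
  {"tx": 0, "ty": 33, "tz": 0, "rx": 0, "ry": 0, "rz": 0.146},
  {"tx": 0, "ty": 0, "tz": 0, "rx": 0, "ry": 0, "rz": 0},
])

```text
time: 11.4
tool_pos: [483.8, 349.2, 187.9]
tcp_rot: [3.14, 0.001, -2.919]
contact_force: [-0.1, 0.6, -0.3]
grip_width: 21.7
finger_force: 30.0
```

>>> carry_out([
  {"tx": 0, "ty": 0, "tz": 0, "rx": 0, "ry": 0, "rz": 0},
  {"tx": 0, "ty": 0, "tz": -25, "rx": 0, "ry": 0, "rz": 0},
  {"tx": 0, "ty": 0, "tz": -20, "rx": 0, "ry": 0, "rz": 0},
  {"tx": 0, "ty": 0, "tz": -9, "rx": 0, "ry": 0, "rz": 0},
  {"tx": 0, "ty": 0, "tz": 0, "rx": 0, "ry": 0, "rz": 0},
  {"tx": 0, "ty": 0, "tz": 0, "rx": 0, "ry": 0, "rz": 0},
])

```text
time: 12.0
tool_pos: [485.6, 344.7, 134.8]
tcp_rot: [3.141, 0.001, -2.929]
contact_force: [0.1, -0.4, 0.3]
grip_width: 21.3
finger_force: 30.0
```

>>> carry_out([
  {"tx": 0, "ty": 0, "tz": 0, "rx": 0, "ry": 0, "rz": 0},
  {"tx": 0, "ty": 0, "tz": 0, "rx": 0, "ry": 0, "rz": 0},
  {"tx": 0, "ty": 0, "tz": 0, "rx": 0, "ry": 0, "rz": 0},
  {"tx": 0, "ty": 0, "tz": -8, "rx": 0, "ry": 0, "rz": 0},
  {"tx": 0, "ty": 0, "tz": -12, "rx": 0, "ry": 0, "rz": 0},
  {"tx": 0, "ty": 0, "tz": -14, "rx": 0, "ry": 0, "rz": 0},
  {"tx": 0, "ty": 0, "tz": -14, "rx": 0, "ry": 0, "rz": 0},
  {"tx": 0, "ty": 0, "tz": -9, "rx": 0, "ry": 0, "rz": 0},
  {"tx": 0, "ty": 0, "tz": 0, "rx": 0, "ry": 0, "rz": 0},
  {"tx": 0, "ty": 0, "tz": 0, "rx": 0, "ry": 0, "rz": 0},
  {"tx": 0, "ty": 0, "tz": 0, "rx": 0, "ry": 0, "rz": 0},
], gripper=0.5)

```text
time: 13.1
tool_pos: [484.2, 345.1, 76.7]
tcp_rot: [-3.141, -0.001, -2.927]
contact_force: [-2.3, -1.0, 0.3]
grip_width: 45.9
finger_force: 1.2
```

>>> carry_out([
  {"tx": 0, "ty": 0, "tz": 30, "rx": 0, "ry": 0, "rz": 0},
  {"tx": 0, "ty": 0, "tz": 40, "rx": 0, "ry": 0, "rz": 0},
  {"tx": 0, "ty": 0, "tz": 41, "rx": 0, "ry": 0, "rz": 0},
  {"tx": 8.5, "ty": -46, "tz": 0, "rx": 0, "ry": 0, "rz": -0.146},
  {"tx": 8.5, "ty": -46, "tz": 0, "rx": 0, "ry": 0, "rz": -0.146},
  {"tx": 8.5, "ty": -46, "tz": 0, "rx": 0, "ry": 0, "rz": -0.146},
  {"tx": 8.5, "ty": -46, "tz": 0, "rx": 0, "ry": 0, "rz": -0.146},
])

```text
time: 13.8
tool_pos: [519.6, 159.7, 188.7]
tcp_rot: [3.14, 0.003, 2.766]
contact_force: [0.0, -0.7, 0.5]
grip_width: 45.7
finger_force: 0.0
```

Run:
```python
from h import *
s=bot.capture("side")[:,:,::-1];w=bot.capture("scene")[:,:,::-1]
c0=cv2.imread('pics/side0.png');c0=cv2.resize(c0,(560,420),interpolation=cv2.INTER_AREA)
c1=cv2.imread('pics/scene0.png');c1=cv2.resize(c1,(560,420),interpolation=cv2.INTER_AREA)
print([np.abs(a.astype(float)-b).mean() for a,b in ((c0[165:190,200:255],s[165:190,200:255]),(c1[160:195,330:395],w[160:195,330:395]))])
```

```text
[np.float64(4.647030303030303), np.float64(3.514139194139194)]
```

The numeric comparison gives the same values as after the first bar, so the flap is shut and the box is clear. Next I work out the bar swing.

Run:
```python
from h import *
np.set_printoptions(suppress=True,precision=1)
m=load('w4')
print('dish',f(m,[(272,365),(357,365),(443,375),(357,300)],20),'mallet',f(m,[(125,8)],20))
P=np.array([443.5,-243.4])
def pt(th,off,r=170):
    return P+r*np.array([np.cos(th),np.sin(th)])+off*np.array([-np.sin(th),np.cos(th)])
print('start',pt(-.56,-41.5)); 
for th in np.linspace(-.56,.116,9): print(round(th,3),pt(th,-26.5))
```

```text
dish [[ 705.7 -364.8]
 [ 744.  -289.1]
 [ 792.7 -217.5]
 [ 684.2 -256.7]] mallet [[ 378.5 -306.8]]
start [ 565.5 -368.9]
-0.56 [ 573.5 -356.2]
-0.476 [ 582.5 -344.8]
-0.391 [ 590.6 -332.7]
-0.307 [ 597.6 -320. ]
-0.222 [ 603.5 -306.7]
-0.138 [ 608.3 -293. ]
-0.053 [ 611.9 -278.9]
0.031 [ 614.3 -264.5]
0.116 [ 615.4 -250. ]
```

>>> carry_out([
  {"tx": 0, "ty": -46, "tz": 0, "rx": 0, "ry": 0, "rz": -0.146},
  {"tx": 0, "ty": -46, "tz": 0, "rx": 0, "ry": 0, "rz": -0.146},
  {"tx": 0, "ty": -46, "tz": 0, "rx": 0, "ry": 0, "rz": -0.146},
  {"tx": 0, "ty": -46, "tz": 0, "rx": 0, "ry": 0, "rz": -0.146},
  {"tx": 0, "ty": -46, "tz": 0, "rx": 0, "ry": 0, "rz": -0.146},
  {"tx": 0, "ty": -46, "tz": 0, "rx": 0, "ry": 0, "rz": -0.146},
  {"tx": 6, "ty": -46, "tz": 0, "rx": 0, "ry": 0, "rz": -0.146},
  {"tx": 8, "ty": -46, "tz": 0, "rx": 0, "ry": 0, "rz": -0.146},
  {"tx": 8, "ty": -46, "tz": 0, "rx": 0, "ry": 0, "rz": -0.146},
  {"tx": 8, "ty": -46, "tz": 0, "rx": 0, "ry": 0, "rz": -0.146},
  {"tx": 8, "ty": -46, "tz": 0, "rx": 0, "ry": 0, "rz": -0.146},
  {"tx": 8.64, "ty": -24.24, "tz": 0, "rx": 0, "ry": 0, "rz": -0.15},
], gripper=1)

```text
time: 15.1
tool_pos: [565.8, -372.5, 188.0]
tcp_rot: [3.139, 0.001, 1.009]
contact_force: [0.2, 1.2, -0.0]
grip_width: 0.5
finger_force: 0.0
```

Run:
```python
from h import *
np.set_printoptions(suppress=True,precision=1)
s=bot.capture("scene")[:,:,::-1].copy(); S=bot.capture("side")[:,:,::-1].copy()
for n,im,(x0,y0,x1,y1) in (("scene",s,(90,295,200,385)),("side",S,(375,240,460,295))):
    m=bot.camera_model(n)
    h=cv2.cvtColor(im,cv2.COLOR_BGR2HSV);k=cv2.inRange(h,(15,110,60),(32,255,255))
    M=np.zeros_like(k);M[y0:y1,x0:x1]=k[y0:y1,x0:x1]
    c=max(cv2.findContours(M,0,1)[0],key=cv2.contourArea).reshape(-1,2).astype(float)
    for z in (5,15,25,35):
        w=p2w(m,c,z)[:,:2];(a,b),r=cv2.minEnclosingCircle(w.astype(np.float32));e=cv2.fitEllipse(w.astype(np.float32))
        print(n,z,a,b,r,e)
```

```text
scene 5 747.5186767578125 -304.1135559082031 91.76302337646484 ((747.8035278320312, -304.0788879394531), (179.9561309814453, 180.668212890625), 46.07854461669922)
scene 15 754.90869140625 -302.40740966796875 90.64510345458984 ((755.1900634765625, -302.3731994628906), (177.7637481689453, 178.4671630859375), 46.07887649536133)
scene 25 762.2987060546875 -300.7013244628906 89.52720642089844 ((762.5765991210938, -300.66748046875), (175.57138061523438, 176.26611328125), 46.079200744628906)
scene 35 769.688720703125 -298.9952087402344 88.40928649902344 ((769.963134765625, -298.9617919921875), (173.37899780273438, 174.0650634765625), 46.078617095947266)
side 5 777.8804321289062 -287.5399169921875 91.11958312988281 ((764.1080322265625, -283.8752136230469), (131.3180389404297, 172.87371826171875), 153.99093627929688)
side 15 766.9913330078125 -295.7614440917969 90.15442657470703 ((753.36474609375, -292.135498046875), (129.92697143554688, 171.04266357421875), 153.9908905029297)
side 25 756.1022338867188 -303.9830017089844 89.18924713134766 ((742.6214599609375, -300.3958740234375), (128.5360565185547, 169.21151733398438), 153.99087524414062)
side 35 745.213134765625 -312.2044677734375 88.22406005859375 ((731.8782958984375, -308.6562194824219), (127.14517211914062, 167.38035583496094), 153.9909210205078)
```

Run:
```python
from h import *
from scipy.optimize import least_squares
np.set_printoptions(suppress=True,precision=1)
obs=[]
def seg(im,box,lo=(15,110,60)):
    x0,y0,x1,y1=box
    k=cv2.inRange(cv2.cvtColor(np.ascontiguousarray(im),cv2.COLOR_BGR2HSV),lo,(32,255,255));M=np.zeros_like(k);M[y0:y1,x0:x1]=k[y0:y1,x0:x1]
    return cv2.convexHull(max(cv2.findContours(M,0,1)[0],key=cv2.contourArea)).reshape(-1,2).astype(float)
obs.append((bot.camera_model("scene"),seg(bot.capture("scene")[:,:,::-1],(90,295,200,385))))
w=load('w4');c=seg(w['im'],(189,200,320,294));print(c.min(0),c.max(0))
c=c[(c[:,1]<275)&(c[:,0]>195)|(c[:,1]<245)];obs.append((w,c))
def res(p,z=None):
    r=[]
    for m,c in obs:
        q=p2w(m,c,p[2])[:,:2]; r+=list((np.linalg.norm(q-p[:2],axis=1)-90))
    return r
s=least_squares(res,[760,-300,20],loss='soft_l1');print(s.x,np.abs(s.fun).mean(),s.fun)
print('gap to tip sweep',np.linalg.norm(s.x[:2]-[443.5,-243.4])-90-240.6)
```

```text
[189. 210.] [310. 293.]
[ 760.8 -301.2   22.4] 0.6912864381367936 [ 0.2 -0.  -1.1 -0.7 -0.8 -0.4 -1.3 -0.7 -0.7 -1.4 -1.1 -1.3 -0.5 -0.5
 -0.5 -0.9 -0.9 -1.2 -1.3 -1.  -1.2 -1.6 -1.3 -1.1 -1.2 -0.7 -0.3 -0.2
 -0.9 -1.4 -1.4 -0.9 -0.7 -1.3 -1.1 -0.9 -0.7 -0.6 -0.4 -0.2  0.   0.
  0.3  0.2  0.   0.  -0.2 -0.  -0.  -0.1 -0.4 -0.3 -0.6 -0.7 -1.  -0.8
 -0.8 -0.6 -0.7 -0.6 -0.2 -0.5]
gap to tip sweep -8.114866359393346
```

>>> carry_out([
  {"tx": 0, "ty": 0, "tz": -46, "rx": 0, "ry": 0, "rz": 0},
  {"tx": 0, "ty": 0, "tz": -46, "rx": 0, "ry": 0, "rz": 0},
  {"tx": 0, "ty": 0, "tz": -46, "rx": 0, "ry": 0, "rz": 0},
  {"tx": 0, "ty": 0, "tz": -30, "rx": 0, "ry": 0, "rz": 0},
  {"tx": 0, "ty": 0, "tz": -14.7, "rx": 0, "ry": 0, "rz": 0},
  {"tx": 0, "ty": 0, "tz": 0, "rx": 0, "ry": 0, "rz": 0},
  {"tx": 0, "ty": 0, "tz": 0, "rx": 0, "ry": 0, "rz": 0},
])

```text
time: 15.95
tool_pos: [566.7, -369.0, 6.9]
tcp_rot: [3.139, 0.0, 1.018]
contact_force: [0.4, -0.1, 0.1]
grip_width: 0.1
finger_force: 0.0
```

Run:
```python
from h import *
np.set_printoptions(suppress=True,precision=1)
P=np.array([443.5,-243.4])
th=np.r_[-.56,np.linspace(-.56,.10,23)];off=np.r_[-41.5,[-26.5]*23]
r=np.interp(th,[-.56,-.39,-.03,.1],[170,166,166,170])
X=P+r[:,None]*np.c_[np.cos(th),np.sin(th)]+off[:,None]*np.c_[-np.sin(th),np.cos(th)]
print(np.diff(X,axis=0).round(1).tolist(),X[-1])
o=bot.get_obs();print(o['tool_pos'],o['contact_force'])
```

```text
[[8.0, 12.7], [2.7, 4.3], [2.6, 4.4], [2.4, 4.4], [2.3, 4.5], [2.1, 4.5], [2.2, 4.5], [2.5, 4.4], [2.4, 4.4], [2.3, 4.5], [2.1, 4.6], [2.0, 4.6], [1.8, 4.7], [1.7, 4.7], [1.6, 4.8], [1.4, 4.8], [1.3, 4.9], [1.1, 4.9], [1.3, 4.9], [1.7, 5.0], [1.6, 5.1], [1.4, 5.1], [1.3, 5.2]] [ 615.3 -252.8]
[ 566.7 -369.     6.9] [ 0.4 -0.1  0.1]
```

>>> carry_out([
  {"tx": 4, "ty": 6.3, "tz": 0, "rx": 0, "ry": 0, "rz": 0},
  {"tx": 4, "ty": 6.3, "tz": 0, "rx": 0, "ry": 0, "rz": 0},
  {"tx": 2.7, "ty": 4.3, "tz": 0, "rx": 0, "ry": 0, "rz": 0.03},
  {"tx": 2.6, "ty": 4.4, "tz": 0, "rx": 0, "ry": 0, "rz": 0.03},
  {"tx": 2.4, "ty": 4.4, "tz": 0, "rx": 0, "ry": 0, "rz": 0.03},
  {"tx": 2.3, "ty": 4.5, "tz": 0, "rx": 0, "ry": 0, "rz": 0.03},
  {"tx": 2.1, "ty": 4.5, "tz": 0, "rx": 0, "ry": 0, "rz": 0.03},
  {"tx": 2.2, "ty": 4.5, "tz": 0, "rx": 0, "ry": 0, "rz": 0.03},
  {"tx": 2.5, "ty": 4.4, "tz": 0, "rx": 0, "ry": 0, "rz": 0.03},
  {"tx": 2.4, "ty": 4.4, "tz": 0, "rx": 0, "ry": 0, "rz": 0.03},
  {"tx": 2.3, "ty": 4.5, "tz": 0, "rx": 0, "ry": 0, "rz": 0.03},
  {"tx": 2.1, "ty": 4.6, "tz": 0, "rx": 0, "ry": 0, "rz": 0.03},
])

```text
time: 17.15
tool_pos: [597.7, -312.5, 5.7]
tcp_rot: [3.14, 0.002, 1.319]
contact_force: [-0.2, -6.0, 1.6]
grip_width: 0.2
finger_force: 3.3
```

Run:
```python
from h import *
m,w=snap("wrist","w5"); s=bot.capture("scene")[:,:,::-1]
cv2.imwrite('pics/mix5.png',np.hstack([cv2.resize(w,(480,360)),cv2.resize(s[220:390,90:241],(320,360))]))
```

```text
(no output)
```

View pics/mix5.png

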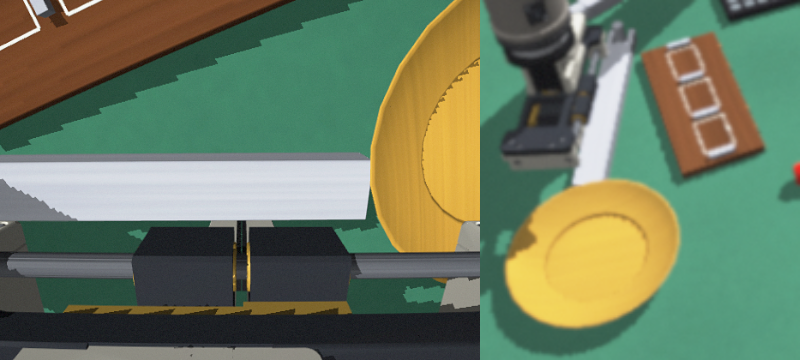

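The bar's end passes just at the dish's rim. I'll bias the push slightly towards the post and compare the dish's position later.

>>> carry_out([
  {"tx": 1.3, "ty": 4.7, "tz": 0, "rx": 0, "ry": 0, "rz": 0.03},
  {"tx": 1.1, "ty": 4.8, "tz": 0, "rx": 0, "ry": 0, "rz": 0.03},
  {"tx": 1.1, "ty": 4.8, "tz": 0, "rx": 0, "ry": 0, "rz": 0.03},
  {"tx": 1.6, "ty": 4.8, "tz": 0, "rx": 0, "ry": 0, "rz": 0.03},
  {"tx": 1.4, "ty": 4.8, "tz": 0, "rx": 0, "ry": 0, "rz": 0.03},
  {"tx": 1.3, "ty": 4.9, "tz": 0, "rx": 0, "ry": 0, "rz": 0.03},
  {"tx": 1.1, "ty": 4.9, "tz": 0, "rx": 0, "ry": 0, "rz": 0.03},
  {"tx": 1.5, "ty": 4.9, "tz": 0, "rx": 0, "ry": 0, "rz": 0.03},
  {"tx": 2.0, "ty": 5, "tz": 0, "rx": 0, "ry": 0, "rz": 0.03},
  {"tx": 2.2, "ty": 5.1, "tz": 0, "rx": 0, "ry": 0, "rz": 0.03},
  {"tx": 2.0, "ty": 3, "tz": 0, "rx": 0, "ry": 0, "rz": 0.03},
  {"tx": 0, "ty": 0, "tz": 0, "rx": 0, "ry": 0, "rz": 0.03},
])

```text
time: 18.45
tool_pos: [613.7, -259.0, 4.7]
tcp_rot: [-3.141, -0.001, 1.679]
contact_force: [1.3, -2.4, 0.4]
grip_width: 0.6
finger_force: 1.1
```

Run:
```python
from h import *
o=bot.get_obs();print(o['tool_pos'],o['tcp_rot'],o['contact_force'])
m,w=snap("wrist","w6"); s=bot.capture("scene")[:,:,::-1]
cv2.imwrite('pics/mix6.png',np.hstack([cv2.resize(w,(480,360)),cv2.resize(s[220:390,90:241],(320,360))]))
```

```text
[ 613.68492207 -258.97856366    4.65840843] [-3.14101906e+00 -1.28618013e-03  1.67858587e+00] [ 1.33555985 -2.38198647  0.35218198]
```

View pics/mix6.png

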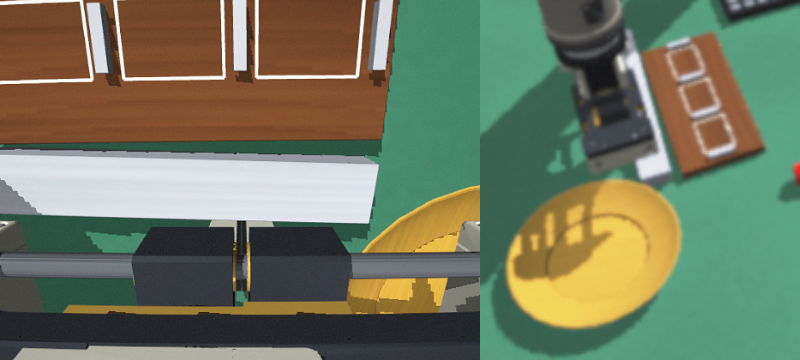

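The bar is nearly home, with a gap to the plate edge still showing, and the dish looks unmoved. I'll creep the rest.

>>> carry_out([
  {"tx": 0, "ty": 2, "tz": 0, "rx": 0, "ry": 0, "rz": 0.004},
  {"tx": 0, "ty": 2, "tz": 0, "rx": 0, "ry": 0, "rz": 0.004},
  {"tx": 0, "ty": 1.5, "tz": 0, "rx": 0, "ry": 0, "rz": 0},
  {"tx": 0, "ty": 1, "tz": 0, "rx": 0, "ry": 0, "rz": 0},
  {"tx": 0, "ty": 1, "tz": 0, "rx": 0, "ry": 0, "rz": 0},
  {"tx": 0, "ty": 0, "tz": 0, "rx": 0, "ry": 0, "rz": 0},
])

```text
time: 19.15
tool_pos: [613.5, -252.4, 4.9]
tcp_rot: [-3.141, -0.0, 1.684]
contact_force: [-0.3, -0.2, -1.2]
grip_width: 0.1
finger_force: 0.3
```

>>> carry_out([
  {"tx": 0, "ty": 1, "tz": 0, "rx": 0, "ry": 0, "rz": 0},
  {"tx": 0, "ty": 1, "tz": 0, "rx": 0, "ry": 0, "rz": 0},
  {"tx": 0, "ty": 0, "tz": 0, "rx": 0, "ry": 0, "rz": 0},
])

```text
time: 19.45
tool_pos: [613.7, -251.0, 5.2]
tcp_rot: [3.141, 0.001, 1.684]
contact_force: [-0.6, -3.0, -0.8]
grip_width: 0.3
finger_force: 1.7
```

>>> carry_out([
  {"tx": 0, "ty": 0.7, "tz": 0, "rx": 0, "ry": 0, "rz": 0},
  {"tx": 0, "ty": 0.7, "tz": 0, "rx": 0, "ry": 0, "rz": 0},
  {"tx": 0, "ty": 0, "tz": 0, "rx": 0, "ry": 0, "rz": 0},
])

```text
time: 19.75
tool_pos: [613.3, -250.2, 5.1]
tcp_rot: [-3.141, 0.001, 1.684]
contact_force: [-2.3, -5.3, -1.0]
grip_width: 0.5
finger_force: 2.7
```

>>> carry_out([
  {"tx": 0, "ty": 0.7, "tz": 0, "rx": 0, "ry": 0, "rz": 0},
  {"tx": 0, "ty": 0.7, "tz": 0, "rx": 0, "ry": 0, "rz": 0},
  {"tx": 0, "ty": 0, "tz": 0, "rx": 0, "ry": 0, "rz": 0},
])

```text
time: 20.05
tool_pos: [613.3, -250.2, 5.2]
tcp_rot: [-3.141, 0.003, 1.684]
contact_force: [-2.6, -9.3, -1.7]
grip_width: 0.6
finger_force: 4.8
```

>>> carry_out([
  {"tx": 0, "ty": 0.7, "tz": 0, "rx": 0, "ry": 0, "rz": 0},
  {"tx": 0, "ty": 0.7, "tz": 0, "rx": 0, "ry": 0, "rz": 0},
  {"tx": 0, "ty": 0, "tz": 0, "rx": 0, "ry": 0, "rz": 0},
])

```text
time: 20.35
tool_pos: [613.3, -250.1, 5.5]
tcp_rot: [3.142, 0.005, 1.684]
contact_force: [-3.8, -14.3, -1.7]
grip_width: 0.4
finger_force: 6.8
```

Run:
```python
from h import *
np.set_printoptions(suppress=True,precision=1)
m,w=snap("wrist","w7"); S=bot.capture("scene")[:,:,::-1]
k=cv2.inRange(cv2.cvtColor(np.ascontiguousarray(S),cv2.COLOR_BGR2HSV),(15,110,60),(32,255,255))
c0=cv2.resize(cv2.imread('pics/scene0.png'),(560,420),interpolation=cv2.INTER_AREA)
k0=cv2.inRange(cv2.cvtColor(c0,cv2.COLOR_BGR2HSV),(15,110,60),(32,255,255))
for q in (k0,k):
    M=np.zeros_like(q);M[295:385,90:200]=q[295:385,90:200]
    c=cv2.convexHull(max(cv2.findContours(M,0,1)[0],key=cv2.contourArea)).reshape(-1,2)
    print('dish',c.min(0),c.max(0))
```

```text
dish [101 305] [183 374]
dish [102 305] [183 374]
```

View pics/w7.png

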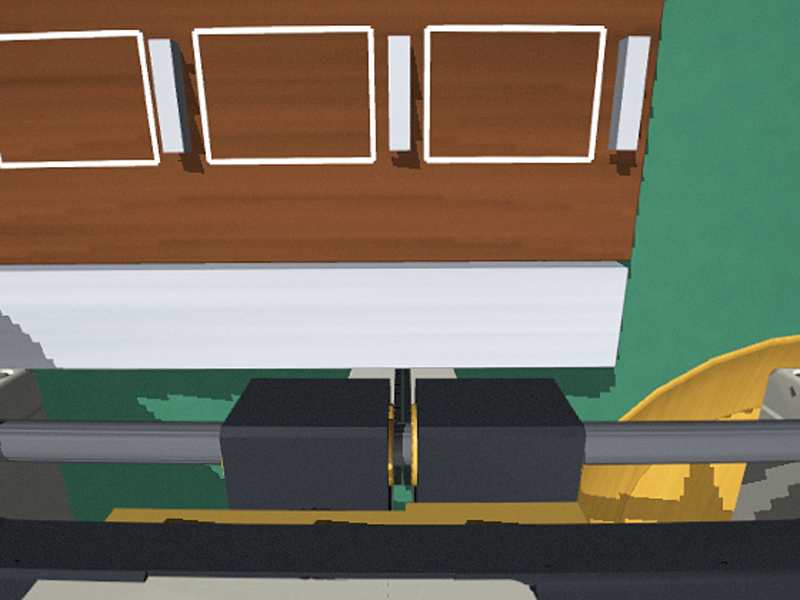

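The guide bar lies flush along the plate edge, end at (620,316), and the dish has not moved. From this close picture I refine the jig pose, then back off and look for the blanks numerically.

Run:
```python
from h import *
np.set_printoptions(suppress=True,precision=2)
m=load('w7')
for q in ([(195,31),(372,28),(374,160),(208,161)],[(427,28),(604,29),(592,160),(428,160)]):
    b=f(m,q,12);print(b.mean(0),[np.arctan2(*(b[j]-b[i])[::-1]) for i,j in((0,1),(3,2))],np.linalg.norm(b[1]-b[0]),np.linalg.norm(b[2]-b[1]))
e=f(m,[(20,264),(620,262)],12.);print('edge',np.arctan2(*(e[1]-e[0])[::-1]),e)
t=f(m,[(617,367),(627,268)],20);print('tip',t.mean(0),t)
t=f(m,[(20,369),(610,367)],20);print('bar outer',t,np.arctan2(*(t[1]-t[0])[::-1]))
```

```text
[ 568.92 -159.92] [np.float64(0.11838487122650755), np.float64(0.11268789691805112)] 50.7374765060288 36.45136776183966
[ 635.26 -152.32] [np.float64(0.11409901456344597), np.float64(0.1149223251392388)] 50.7165479572256 36.41741088393885
edge 0.11326329315367804 [[ 482.41 -220.38]
 [ 679.08 -198.01]]
tip [ 680.42 -214.9 ] [[ 683.05 -231.68]
 [ 677.8  -198.13]]
bar outer [[ 483.89 -254.88]
 [ 680.7  -231.93]] 0.11609957321326861
```

>>> carry_out([
  {"tx": 1, "ty": -10, "tz": 0, "rx": 0, "ry": 0, "rz": 0},
  {"tx": 1, "ty": -10, "tz": 0, "rx": 0, "ry": 0, "rz": 0},
  {"tx": 0, "ty": 0, "tz": 40, "rx": 0, "ry": 0, "rz": 0},
  {"tx": 0, "ty": 0, "tz": 46, "rx": 0, "ry": 0, "rz": 0},
  {"tx": 0, "ty": 20, "tz": 45, "rx": 0, "ry": 0, "rz": 0},
  {"tx": -8, "ty": 40, "tz": 26, "rx": 0, "ry": 0, "rz": 0},
  {"tx": -8, "ty": 44, "tz": 20, "rx": 0, "ry": 0, "rz": 0},
  {"tx": -8, "ty": 44, "tz": 20, "rx": 0, "ry": 0, "rz": 0},
  {"tx": -8, "ty": 44, "tz": 20, "rx": 0, "ry": 0, "rz": 0},
  {"tx": -8, "ty": 40, "tz": 20, "rx": 0, "ry": 0, "rz": 0},
  {"tx": 0, "ty": 0, "tz": 0, "rx": 0, "ry": 0, "rz": 0},
  {"tx": 0, "ty": 0, "tz": 0, "rx": 0, "ry": 0, "rz": 0},
], gripper=0)

```text
time: 21.65
tool_pos: [575.9, -33.6, 242.7]
tcp_rot: [3.14, 0.0, 1.686]
contact_force: [-0.2, 0.0, 0.0]
grip_width: 89.8
finger_force: 0.0
```

```bash
cat >> h.py <<'E'
def blanks(m,im,box=(0,0,560,420)):
    h=cv2.cvtColor(np.ascontiguousarray(im),cv2.COLOR_BGR2HSV);k=cv2.inRange(h,(14,100,60),(34,255,255))
    for c in cv2.findContours(k,0,1)[0]:
        if cv2.contourArea(c)<300: continue
        w=p2w(m,c.reshape(-1,2).astype(float),10)[:,:2].astype(np.float32)
        (x,y),(a,b),t=cv2.minAreaRect(w)
        if a<b: a,b,t=b,a,t+90
        print('blob c',round(x,1),round(y,1),'size',round(a,1),round(b,1),'long yaw',round(np.radians((t+90)%180-90),3),'fill',round(cv2.contourArea(w)/(a*b),2))
E
python3 - <<'E'
from h import *
m,w=snap("wrist","w8");blanks(m,w)
print(bot.get_obs()['tool_pos'])
E
```

```text
blob c 794.9 -258.6 size 438.6 70.6 long yaw 0.106 fill 0.38
blob c 360.6 -249.6 size 94.7 36.3 long yaw 1.429 fill 0.47
blob c 836.0 -195.9 size 97.3 37.5 long yaw -1.184 fill 0.49
blob c 796.1 87.8 size 90.2 71.6 long yaw -0.196 fill 0.76
blob c 558.5 72.8 size 91.3 64.8 long yaw 0.742 fill 0.59
blob c 454.4 88.1 size 51.1 36.8 long yaw 0.233 fill 0.94
[575.72375198 -34.57413252 241.84314761]
```

View pics/w8.png

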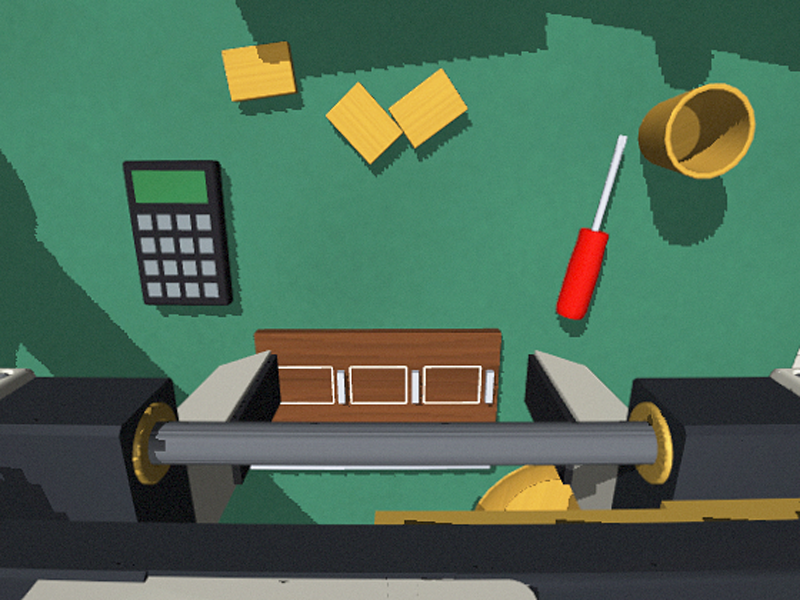

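The bar is home. One blank has been knocked against its neighbour: the left one of the pair is at (365,123), the right at (429,108), and the third at (260,71).

Run:
```python
from h import *
np.set_printoptions(suppress=True,precision=2)
m=load('w8')
B={}
for n,q in dict(L=[(358,83),(402,129),(373,164),(327,116)],R=[(443,69),(468,106),(417,147),(390,105)],T=[(222,51),(288,41),(296,95),(233,101)]).items():
    b=f(m,q,10);c=b.mean(0);e=[b[1]-b[0],b[2]-b[1],b[3]-b[2],b[0]-b[3]]
    print(n,c,[round(np.linalg.norm(v),1) for v in e],[round(np.arctan2(v[1],v[0]),3) for v in e],b.tolist())
```

```text
L [537.14  59.79] [np.float64(46.9), np.float64(34.8), np.float64(49.9), np.float64(33.9)] [np.float64(-0.671), np.float64(-2.174), np.float64(2.454), np.float64(0.881)] [[529.1041783420172, 88.05574789108955], [565.8206963222249, 58.91429756506908], [546.0912058926276, 30.261576422688915], [507.5355912830471, 61.93290203005628]]
R [584.8   77.13] [np.float64(32.7), np.float64(49.1), np.float64(37.2), np.float64(47.3)] [np.float64(-0.81), np.float64(-2.366), np.float64(2.279), np.float64(0.682)] [[591.4727221182754, 105.01993753377303], [614.0109610649641, 81.34229667757334], [578.9675800889498, 46.95294468205338], [554.7494456382657, 75.21755015946006]]
T [454.94  87.51] [np.float64(50.1), np.float64(37.7), np.float64(48.7), np.float64(35.4)] [np.float64(0.241), np.float64(-1.358), np.float64(-2.947), np.float64(1.825)] [[426.3923985297513, 99.32462475795644], [475.0708152867311, 111.26360069822368], [483.0253093907648, 74.44103337667535], [435.2894730331859, 65.02356327181951]]
```

>>> carry_out([
  {"tx": 1.2, "ty": 16, "tz": -24, "rx": 0, "ry": 0, "rz": -0.135},
  {"tx": 1.2, "ty": 16, "tz": -24, "rx": 0, "ry": 0, "rz": -0.135},
  {"tx": 1.2, "ty": 16, "tz": -24, "rx": 0, "ry": 0, "rz": -0.135},
  {"tx": 1.2, "ty": 16, "tz": -24, "rx": 0, "ry": 0, "rz": -0.135},
  {"tx": 1.2, "ty": 16, "tz": -24, "rx": 0, "ry": 0, "rz": -0.135},
  {"tx": 1.2, "ty": 16, "tz": -24, "rx": 0, "ry": 0, "rz": -0.135},
  {"tx": 1.0, "ty": 15.6, "tz": -24, "rx": 0, "ry": 0, "rz": -0.135},
  {"tx": 0, "ty": 0, "tz": -30, "rx": 0, "ry": 0, "rz": 0},
  {"tx": 0, "ty": 0, "tz": -25, "rx": 0, "ry": 0, "rz": 0},
  {"tx": 0, "ty": 0, "tz": -12, "rx": 0, "ry": 0, "rz": 0},
  {"tx": 0, "ty": 0, "tz": -4.5, "rx": 0, "ry": 0, "rz": 0},
  {"tx": 0, "ty": 0, "tz": 0, "rx": 0, "ry": 0, "rz": 0},
], gripper=0.478)

```text
time: 22.9
tool_pos: [584.0, 76.4, 2.2]
tcp_rot: [-3.141, 0.001, 0.738]
contact_force: [-1.0, 0.2, 0.4]
grip_width: 47.9
finger_force: 0.0
```

>>> carry_out([
  {"tx": 0, "ty": 0, "tz": 0, "rx": 0, "ry": 0, "rz": 0},
  {"tx": 0, "ty": 0, "tz": 0, "rx": 0, "ry": 0, "rz": 0},
  {"tx": 0, "ty": 0, "tz": 0, "rx": 0, "ry": 0, "rz": 0},
  {"tx": 0, "ty": 0, "tz": 0, "rx": 0, "ry": 0, "rz": 0},
], gripper=1)

```text
time: 23.3
tool_pos: [584.7, 77.0, 3.7]
tcp_rot: [3.14, -0.002, 0.739]
contact_force: [0.2, -1.4, 5.4]
grip_width: 35.4
finger_force: 30.0
```

Run:
```python
from h import *
m,w=snap("wrist","w9");blanks(m,w)
o=bot.get_obs();print(o['tool_pos'],o['tcp_rot'],o['grip_width'],o['finger_force'])
```

```text
blob c 562.6 30.6 size 190.5 27.1 long yaw -0.836 fill 0.38
blob c 592.6 31.2 size 35.6 7.0 long yaw 0.847 fill 0.57
blob c 540.0 89.2 size 35.5 7.0 long yaw 0.627 fill 0.56
blob c 588.5 80.5 size 40.2 36.0 long yaw 0.736 fill 0.98
[584.72184803  77.01285609   3.73838943] [ 3.13980808e+00 -1.52942595e-03  7.38970650e-01] 35.54739196078597 30.00368446111679
```

>>> carry_out([
  {"tx": 0, "ty": 0, "tz": 20, "rx": 0, "ry": 0, "rz": 0},
  {"tx": 0, "ty": 0, "tz": 40, "rx": 0, "ry": 0, "rz": 0},
  {"tx": 7, "ty": -33, "tz": 0, "rx": 0, "ry": 0, "rz": -0.09},
  {"tx": 7, "ty": -33, "tz": 0, "rx": 0, "ry": 0, "rz": -0.09},
  {"tx": 7, "ty": -33, "tz": 0, "rx": 0, "ry": 0, "rz": -0.09},
  {"tx": 7, "ty": -33, "tz": 0, "rx": 0, "ry": 0, "rz": -0.09},
  {"tx": 7, "ty": -33, "tz": 0, "rx": 0, "ry": 0, "rz": -0.09},
  {"tx": 7, "ty": -33, "tz": 0, "rx": 0, "ry": 0, "rz": -0.09},
  {"tx": 8.1, "ty": -31.6, "tz": 0, "rx": 0, "ry": 0, "rz": -0.085},
  {"tx": 0, "ty": 0, "tz": 0, "rx": 0, "ry": 0, "rz": 0},
  {"tx": 0, "ty": 0, "tz": 0, "rx": 0, "ry": 0, "rz": 0},
])

```text
time: 24.45
tool_pos: [633.5, -152.8, 62.0]
tcp_rot: [-3.141, 0.001, 0.113]
contact_force: [0.9, 0.6, -1.8]
grip_width: 35.3
finger_force: 30.0
```

```bash
cat >> h.py <<'E'
def held(m,im,dz):
    "near edge and sides of held blank, in the tool frame; dz: blank top above TCP"
    o=bot.get_obs();p=o['tool_pos'];y=o['tcp_rot'][2]
    h=cv2.cvtColor(np.ascontiguousarray(im),cv2.COLOR_BGR2HSV);k=cv2.inRange(h,(14,100,60),(34,255,255))
    best=None
    for c in cv2.findContours(k,0,1)[0]:
        if cv2.contourArea(c)<600: continue
        w=p2w(m,c.reshape(-1,2).astype(float),p[2]+dz)[:,:2]-p[:2]
        t=w@np.array([[np.cos(y),-np.sin(y)],[np.sin(y),np.cos(y)]])
        if np.abs(t.mean(0)).max()<25:
            (a,b),s,q=cv2.minAreaRect(t.astype(np.float32));q=(q+45)%90-45
            print('held: along max',t[:,0].max().round(1),'side',t[:,1].min().round(1),t[:,1].max().round(1),'twist deg',round(q,2),'area',cv2.contourArea(c))
    print('tcp',p.round(1),'yaw',y.round(4),'grip',round(o['grip_width'],1),round(o['finger_force'],1))
E
python3 - <<'E'
from h import *
m,w=snap("wrist","w10");held(m,w,7.5)
E
```

```text
held: along max 26.4 side -19.0 16.8 twist deg -0.12 area 5231.0
tcp [ 633.4 -151.9   62. ] yaw 0.1143 grip 35.5 30.0
```

>>> carry_out([
  {"tx": 0, "ty": 0, "tz": -25, "rx": 0, "ry": 0, "rz": 0},
  {"tx": 0, "ty": 0, "tz": -15, "rx": 0, "ry": 0, "rz": 0},
  {"tx": 0, "ty": 0, "tz": -6, "rx": 0, "ry": 0, "rz": 0},
  {"tx": 0, "ty": 0, "tz": -1.5, "rx": 0, "ry": 0, "rz": 0},
  {"tx": 0, "ty": 0, "tz": 0, "rx": 0, "ry": 0, "rz": 0},
  {"tx": 0, "ty": 0, "tz": 0, "rx": 0, "ry": 0, "rz": 0},
])

```text
time: 25.1
tool_pos: [633.7, -151.4, 15.7]
tcp_rot: [-3.141, 0.001, 0.115]
contact_force: [-3.0, 3.2, 4.8]
grip_width: 35.3
finger_force: 30.0
```

>>> carry_out([
  {"tx": 0, "ty": 0, "tz": 0, "rx": 0, "ry": 0, "rz": 0},
  {"tx": 0, "ty": 0, "tz": 0, "rx": 0, "ry": 0, "rz": 0},
  {"tx": 0, "ty": 0, "tz": 0, "rx": 0, "ry": 0, "rz": 0},
  {"tx": 0, "ty": 0, "tz": 20, "rx": 0, "ry": 0, "rz": 0},
  {"tx": 0, "ty": 0, "tz": 40, "rx": 0, "ry": 0, "rz": 0},
  {"tx": -10, "ty": 40, "tz": 27.5, "rx": 0, "ry": 0, "rz": 0},
  {"tx": -20, "ty": 44, "tz": 0, "rx": 0, "ry": 0, "rz": 0},
  {"tx": -26, "ty": 42, "tz": 0, "rx": 0, "ry": 0, "rz": 0},
  {"tx": -28, "ty": 40, "tz": 0, "rx": 0, "ry": 0, "rz": 0},
  {"tx": -28, "ty": 34, "tz": 0, "rx": 0, "ry": 0, "rz": 0},
  {"tx": 0, "ty": 0, "tz": 0, "rx": 0, "ry": 0, "rz": 0},
  {"tx": 0, "ty": 0, "tz": 0, "rx": 0, "ry": 0, "rz": 0},
], gripper=0.478)

```text
time: 26.3
tool_pos: [522.3, 48.0, 103.0]
tcp_rot: [3.141, -0.001, 0.116]
contact_force: [0.7, -1.1, -0.5]
grip_width: 47.8
finger_force: 0.0
```

Run:
```python
from h import *
m,w=snap("wrist","w11");blanks(m,w)
m=bot.camera_model("scene");blanks(m,bot.capture("scene")[:,:,::-1])
print(bot.get_obs()['tool_pos'])
```

```text
blob c 385.3 -24.3 size 313.9 17.1 long yaw -1.456 fill 0.67
blob c 439.3 -47.3 size 59.0 14.0 long yaw 0.246 fill 0.53
blob c 420.0 121.6 size 59.0 14.4 long yaw 0.005 fill 0.54
blob c 463.6 75.6 size 42.9 14.6 long yaw 0.116 fill 0.6
blob c 535.6 59.2 size 50.8 36.8 long yaw -0.747 fill 0.97
blob c 628.3 -138.0 size 51.6 12.2 long yaw 0.339 fill 0.49
blob c 752.4 -301.2 size 179.8 179.7 long yaw 1.267 fill 0.78
blob c 759.0 88.4 size 98.7 64.0 long yaw -0.379 fill 0.75
blob c 561.2 -610.6 size 215.6 78.6 long yaw 0.278 fill 0.26
blob c 784.0 537.0 size 347.3 220.5 long yaw -1.37 fill 0.82
blob c 470.7 1157.8 size 793.0 114.5 long yaw -0.922 fill 0.51
blob c -444.1 -414.7 size 320.6 250.8 long yaw -0.031 fill 0.19
blob c -734.3 -811.5 size 619.0 115.6 long yaw 0.185 fill 0.58
blob c -1175.2 -606.5 size 1577.8 375.3 long yaw 0.397 fill 0.14
blob c -1456.6 -372.6 size 886.7 323.8 long yaw -0.022 fill 0.16
blob c -1324.9 -144.5 size 1167.0 244.6 long yaw 0.134 fill 0.18
blob c -1146.5 822.8 size 1878.5 511.3 long yaw -0.493 fill 0.34
[523.19777822  46.72663011 102.76386551]
```

>>> carry_out([
  {"tx": 2.2, "ty": 2, "tz": 0, "rx": 0, "ry": 0, "rz": -0.1425},
  {"tx": 2.2, "ty": 2, "tz": 0, "rx": 0, "ry": 0, "rz": -0.1425},
  {"tx": 2.2, "ty": 2, "tz": -10, "rx": 0, "ry": 0, "rz": -0.1425},
  {"tx": 2.1, "ty": 2, "tz": -10, "rx": 0, "ry": 0, "rz": -0.1425},
  {"tx": 2.1, "ty": 2, "tz": -20, "rx": 0, "ry": 0, "rz": -0.1425},
  {"tx": 2.1, "ty": 1.8, "tz": -20, "rx": 0, "ry": 0, "rz": -0.1425},
  {"tx": 0, "ty": 0, "tz": -20, "rx": 0, "ry": 0, "rz": 0},
  {"tx": 0, "ty": 0, "tz": -13, "rx": 0, "ry": 0, "rz": 0},
  {"tx": 0, "ty": 0, "tz": -7, "rx": 0, "ry": 0, "rz": 0},
  {"tx": 0, "ty": 0, "tz": 0, "rx": 0, "ry": 0, "rz": 0},
])

```text
time: 27.4
tool_pos: [534.8, 58.8, 1.7]
tcp_rot: [3.141, 0.001, -0.742]
contact_force: [-0.2, -0.4, 0.4]
grip_width: 48.0
finger_force: 0.0
```

>>> carry_out([
  {"tx": 0, "ty": 0, "tz": 0, "rx": 0, "ry": 0, "rz": 0},
  {"tx": 0, "ty": 0, "tz": 0, "rx": 0, "ry": 0, "rz": 0},
  {"tx": 0, "ty": 0, "tz": 0, "rx": 0, "ry": 0, "rz": 0},
  {"tx": 0, "ty": 0, "tz": 0, "rx": 0, "ry": 0, "rz": 0},
], gripper=1)

```text
time: 27.8
tool_pos: [535.6, 59.3, 3.4]
tcp_rot: [-3.141, -0.001, -0.741]
contact_force: [0.0, -0.6, 2.8]
grip_width: 35.5
finger_force: 30.0
```

Run:
```python
from h import *
m,w=snap("wrist","w12");held(m,w,7.5)
```

```text
held: along max 27.5 side -18.0 17.8 twist deg -0.01 area 5389.0
tcp [535.6  59.2   3.4] yaw -0.7411 grip 35.5 30.0
```

>>> carry_out([
  {"tx": 0, "ty": 0, "tz": 20, "rx": 0, "ry": 0, "rz": 0},
  {"tx": 0, "ty": 0, "tz": 40, "rx": 0, "ry": 0, "rz": 0},
  {"tx": 4.5, "ty": -31, "tz": 0, "rx": 0, "ry": 0, "rz": 0.122},
  {"tx": 4.5, "ty": -31, "tz": 0, "rx": 0, "ry": 0, "rz": 0.122},
  {"tx": 4.5, "ty": -31, "tz": 0, "rx": 0, "ry": 0, "rz": 0.122},
  {"tx": 4.5, "ty": -31, "tz": 0, "rx": 0, "ry": 0, "rz": 0.122},
  {"tx": 4.5, "ty": -31, "tz": 0, "rx": 0, "ry": 0, "rz": 0.122},
  {"tx": 4.5, "ty": -31, "tz": 0, "rx": 0, "ry": 0, "rz": 0.122},
  {"tx": 4.8, "ty": -33.5, "tz": 0, "rx": 0, "ry": 0, "rz": 0.122},
  {"tx": 0, "ty": 0, "tz": 0, "rx": 0, "ry": 0, "rz": 0},
  {"tx": 0, "ty": 0, "tz": 0, "rx": 0, "ry": 0, "rz": 0},
])

```text
time: 28.95
tool_pos: [566.2, -160.5, 62.1]
tcp_rot: [-3.141, 0.001, 0.11]
contact_force: [-0.7, -0.1, -1.1]
grip_width: 35.4
finger_force: 30.0
```

Run:
```python
from h import *
m,w=snap("wrist","w13");held(m,w,7.5)
m2=dict(m);h=cv2.cvtColor(np.ascontiguousarray(w),cv2.COLOR_BGR2HSV);k=cv2.inRange(h,(14,100,60),(34,255,255))
for c in cv2.findContours(k,0,1)[0]:
    if cv2.contourArea(c)>300:
        q=p2w(m,c.reshape(-1,2).astype(float),22)[:,:2].astype(np.float32);print(cv2.minAreaRect(q))
```

```text
held: along max 27.9 side -18.9 17.2 twist deg -0.48 area 5395.5
tcp [ 566.1 -159.6   62.1] yaw 0.1112 grip 35.6 30.0
((472.1087951660156, -195.98992919921875), (13.533858299255371, 248.2842254638672), 6.277303218841553)
((515.1282958984375, -217.48028564453125), (46.367488861083984, 9.082181930541992), 12.619331359863281)
((503.98931884765625, -115.94915008544922), (9.14578914642334, 46.4120979309082), 89.87077331542969)
((549.8945922851562, -162.203857421875), (55.27057647705078, 47.203426361083984), 5.888522148132324)
((631.9131469726562, -151.7029571533203), (50.42664337158203, 36.274391174316406), 6.262538433074951)
((689.991943359375, -268.41461181640625), (45.16368103027344, 74.77778625488281), 7.610411643981934)
```

```bash
cat >> h.py <<'E'
def ribs(m,im,J=(569.5,-160),a=.114):
    g=cv2.cvtColor(np.ascontiguousarray(im),cv2.COLOR_BGR2HSV)
    ex=np.array([np.cos(a),np.sin(a)]);ey=np.array([-ex[1],ex[0]])
    k=cv2.inRange(g,(0,0,150),(179,60,255))
    for c in cv2.findContours(k,cv2.RETR_LIST,1)[0]:
        if cv2.contourArea(c)<40: continue
        q=p2w(m,c.reshape(-1,2).astype(float),18)[:,:2]-J
        (x,y),s,t=cv2.minAreaRect(np.c_[q@ex,q@ey].astype(np.float32))
        if abs(y)<25 and abs(x)<120: print('rib?',round(x,1),round(y,1),np.round(s,1),round(t,1))
    k=cv2.inRange(g,(14,100,60),(34,255,255))
    for c in cv2.findContours(k,0,1)[0]:
        if cv2.contourArea(c)<300: continue
        q=p2w(m,c.reshape(-1,2).astype(float),22)[:,:2]-J
        (x,y),s,t=cv2.minAreaRect(np.c_[q@ex,q@ey].astype(np.float32))
        if abs(y)<30 and abs(x)<120: print('blank jig',round(x,1),round(y,1),np.round(s,1),round(t,1))
E
python3 - <<'E'
from h import *
w=load('w13');ribs(w,w['im'])
w=load('w7');print('w7');ribs(w,w['im'])
E
```

```text
rib? -99.6 0.0 [29.6  5.4] 89.7
rib? -81.5 -0.1 [36.2 14.6] 89.7
rib? 16.4 0.1 [36.8 19.7] 89.7
rib? 32.3 0.2 [30.3  5.7] 89.7
rib? 74.9 -10.9 [60.7 29.6] 37.7
rib? 98.4 0.4 [29.8  6.3] 89.7
blank jig -100.9 -24.7 [248.3  13.5] 89.7
blank jig -19.7 0.0 [47.2 55.3] 89.4
blank jig 63.0 1.1 [36.3 50.4] 89.7
w7
rib? -34.0 0.2 [ 6.3 30.3] 0.1
rib? 99.0 0.5 [ 6.3 30.2] 0.0
rib? 32.3 0.1 [ 5.9 30.3] 0.0
rib? 64.5 -0.1 [47.7 33.9] 0.1
rib? 0.5 -0.4 [47.7 34. ] 0.3
rib? -62.9 -0.5 [36.7 49.3] 90.0
rib? 0.4 -0.3 [36.5 50.2] 89.6
rib? 64.5 -0.1 [50.4 36.5] 0.1
```

The side-face bias in my held estimate is calibrated out by the first placing, which is about 2.4 mm off and will be mended later. I shift by +2.7 mm and set this blank down.

>>> carry_out([
  {"tx": 2.7, "ty": -0.2, "tz": -25, "rx": 0, "ry": 0, "rz": 0.003},
  {"tx": 0, "ty": 0, "tz": -15, "rx": 0, "ry": 0, "rz": 0},
  {"tx": 0, "ty": 0, "tz": -6, "rx": 0, "ry": 0, "rz": 0},
  {"tx": 0, "ty": 0, "tz": -1.5, "rx": 0, "ry": 0, "rz": 0},
  {"tx": 0, "ty": 0, "tz": 0, "rx": 0, "ry": 0, "rz": 0},
  {"tx": 0, "ty": 0, "tz": 0, "rx": 0, "ry": 0, "rz": 0},
])

```text
time: 29.6
tool_pos: [569.7, -159.8, 15.5]
tcp_rot: [3.141, -0.001, 0.116]
contact_force: [-0.8, -0.1, -0.8]
grip_width: 35.2
finger_force: 30.0
```

>>> carry_out([
  {"tx": 0, "ty": 0, "tz": 0, "rx": 0, "ry": 0, "rz": 0},
  {"tx": 0, "ty": 0, "tz": 0, "rx": 0, "ry": 0, "rz": 0},
  {"tx": 0, "ty": 0, "tz": 0, "rx": 0, "ry": 0, "rz": 0},
  {"tx": 0, "ty": 0, "tz": 20, "rx": 0, "ry": 0, "rz": 0},
  {"tx": 0, "ty": 0, "tz": 40, "rx": 0, "ry": 0, "rz": 0},
  {"tx": -25, "ty": 40, "tz": 0, "rx": 0, "ry": 0, "rz": 0},
  {"tx": -25, "ty": 42, "tz": 0, "rx": 0, "ry": 0, "rz": 0},
  {"tx": -25, "ty": 42, "tz": 0, "rx": 0, "ry": 0, "rz": 0},
  {"tx": -25, "ty": 42, "tz": 0, "rx": 0, "ry": 0, "rz": 0},
  {"tx": -25, "ty": 42, "tz": 0, "rx": 0, "ry": 0, "rz": 0},
  {"tx": 0, "ty": 36, "tz": 0, "rx": 0, "ry": 0, "rz": 0.11},
  {"tx": 0, "ty": 0, "tz": 0, "rx": 0, "ry": 0, "rz": 0},
], gripper=0.478)

```text
time: 30.8
tool_pos: [443.7, 87.0, 75.5]
tcp_rot: [-3.141, -0.001, 0.233]
contact_force: [0.5, -1.2, 0.1]
grip_width: 48.0
finger_force: 0.0
```

Run:
```python
from h import *
m,w=snap("wrist","w14");blanks(m,w);o=bot.get_obs();print(o['tool_pos'],o['tcp_rot'])
```

```text
blob c 338.5 10.9 size 279.6 15.3 long yaw -1.339 fill 0.67
blob c 388.6 -3.8 size 52.6 12.8 long yaw 0.341 fill 0.52
blob c 353.9 143.4 size 52.7 13.3 long yaw 0.097 fill 0.52
blob c 454.2 88.2 size 51.2 35.9 long yaw 0.233 fill 0.97
[444.29856029  85.31935118  75.44350641] [ 3.14132825e+00 -1.02969691e-03  2.29550996e-01]
```

>>> carry_out([
  {"tx": 4.8, "ty": 1, "tz": 0, "rx": 0, "ry": 0, "rz": 0},
  {"tx": 4.8, "ty": 1, "tz": -20, "rx": 0, "ry": 0, "rz": 0},
  {"tx": 0, "ty": 0, "tz": -20, "rx": 0, "ry": 0, "rz": 0},
  {"tx": 0, "ty": 0, "tz": -10, "rx": 0, "ry": 0, "rz": 0},
  {"tx": 0, "ty": 0, "tz": 0, "rx": 0, "ry": 0, "rz": 0},
  {"tx": 0, "ty": 0, "tz": 0, "rx": 0, "ry": 0, "rz": 0},
  {"tx": 0, "ty": 0, "tz": 0, "rx": 0, "ry": 0, "rz": 0},
])

```text
time: 31.55
tool_pos: [454.7, 85.3, 25.7]
tcp_rot: [3.141, -0.001, 0.225]
contact_force: [0.3, 0.4, -0.4]
grip_width: 47.9
finger_force: 0.0
```

Run:
```python
from h import *
for i in range(4):
    m,w=snap("wrist","w15");o=bot.get_obs();print(o['tool_pos'],o['tcp_rot'])
blanks(m,w)
```

```text
[454.62431731  85.437617    25.79179593] [ 3.14116566e+00 -1.48501736e-03  2.25386200e-01]
[454.56663725  85.54819778  25.7713317 ] [ 3.14118554e+00 -1.51088796e-03  2.25560919e-01]
[454.44560417  85.58602892  25.67952927] [ 3.14121694e+00 -1.29775519e-03  2.25664738e-01]
[454.31995656  85.63926307  25.57489318] [ 3.14127785e+00 -1.06166430e-03  2.25834493e-01]
blob c 389.7 30.8 size 217.7 12.0 long yaw -1.348 fill 0.66
blob c 428.5 19.0 size 41.0 9.7 long yaw 0.356 fill 0.53
blob c 402.4 134.0 size 41.0 10.0 long yaw 0.115 fill 0.54
blob c 454.6 88.4 size 52.5 35.9 long yaw 0.241 fill 0.97
```

>>> carry_out([
  {"tx": -0.7, "ty": 2.7, "tz": 0, "rx": 0, "ry": 0, "rz": 0.01},
  {"tx": 0, "ty": 0, "tz": -15, "rx": 0, "ry": 0, "rz": 0},
  {"tx": 0, "ty": 0, "tz": -8, "rx": 0, "ry": 0, "rz": 0},
  {"tx": 0, "ty": 0, "tz": 0, "rx": 0, "ry": 0, "rz": 0},
])

```text
time: 32.15
tool_pos: [452.4, 88.4, 1.2]
tcp_rot: [-3.141, 0.002, 0.236]
contact_force: [-0.3, -0.7, 0.6]
grip_width: 47.7
finger_force: 0.0
```

>>> carry_out([
  {"tx": 0, "ty": 0, "tz": 0, "rx": 0, "ry": 0, "rz": 0},
  {"tx": 0, "ty": 0, "tz": 0, "rx": 0, "ry": 0, "rz": 0},
  {"tx": 0, "ty": 0, "tz": 0, "rx": 0, "ry": 0, "rz": 0},
  {"tx": 0, "ty": 0, "tz": 0, "rx": 0, "ry": 0, "rz": 0},
], gripper=1)

```text
time: 32.55
tool_pos: [453.6, 88.3, 2.4]
tcp_rot: [3.141, -0.001, 0.236]
contact_force: [-0.7, -0.2, 1.7]
grip_width: 35.4
finger_force: 30.0
```

>>> carry_out([
  {"tx": 0, "ty": 0, "tz": 20, "rx": 0, "ry": 0, "rz": 0},
  {"tx": 0, "ty": 0, "tz": 40, "rx": 0, "ry": 0, "rz": 0},
  {"tx": 7, "ty": -36, "tz": 0, "rx": 0, "ry": 0, "rz": -0.02},
  {"tx": 7, "ty": -36, "tz": 0, "rx": 0, "ry": 0, "rz": -0.02},
  {"tx": 7, "ty": -36, "tz": 0, "rx": 0, "ry": 0, "rz": -0.02},
  {"tx": 7, "ty": -36, "tz": 0, "rx": 0, "ry": 0, "rz": -0.02},
  {"tx": 7, "ty": -36, "tz": 0, "rx": 0, "ry": 0, "rz": -0.02},
  {"tx": 7, "ty": -36, "tz": 0, "rx": 0, "ry": 0, "rz": -0.02},
  {"tx": 7.1, "ty": -39.6, "tz": 0, "rx": 0, "ry": 0, "rz": 0},
  {"tx": 0, "ty": 0, "tz": 0, "rx": 0, "ry": 0, "rz": 0},
  {"tx": 0, "ty": 0, "tz": 0, "rx": 0, "ry": 0, "rz": 0},
  {"tx": 0, "ty": 0, "tz": 0, "rx": 0, "ry": 0, "rz": 0},
])

```text
time: 33.75
tool_pos: [501.7, -166.2, 61.8]
tcp_rot: [-3.141, 0.001, 0.116]
contact_force: [-0.3, 0.4, -1.1]
grip_width: 35.7
finger_force: 30.0
```

Run:
```python
from h import *
m,w=snap("wrist","w16");held(m,w,7.5);ribs(m,w,J=(569,-160))
```

```text
held: along max 27.3 side -18.3 17.9 twist deg -0.09 area 5435.5
tcp [ 501.9 -166.    61.9] yaw 0.1169 grip 35.4 30.0
rib? -48.3 -0.2 [18.4 36.8] 0.1
rib? -33.1 -0.1 [ 5.7 29.7] 0.0
rib? 32.9 0.0 [ 5.8 30.4] 0.0
rib? 53.2 -17.9 [ 1.  25.4] 89.4
blank jig -84.0 1.6 [54.4 47.5] 0.1
blank jig 0.2 -0.1 [36.4 50.8] 89.7
blank jig 51.1 1.1 [27.4 36. ] 0.0
```

>>> carry_out([
  {"tx": 2.0, "ty": -1.3, "tz": -25, "rx": 0, "ry": 0, "rz": -0.002},
  {"tx": 0, "ty": 0, "tz": -15, "rx": 0, "ry": 0, "rz": 0},
  {"tx": 0, "ty": 0, "tz": -6, "rx": 0, "ry": 0, "rz": 0},
  {"tx": 0, "ty": 0, "tz": -1.5, "rx": 0, "ry": 0, "rz": 0},
  {"tx": 0, "ty": 0, "tz": 0, "rx": 0, "ry": 0, "rz": 0},
  {"tx": 0, "ty": 0, "tz": 0, "rx": 0, "ry": 0, "rz": 0},
])

```text
time: 34.4
tool_pos: [505.0, -168.6, 15.2]
tcp_rot: [3.141, -0.001, 0.114]
contact_force: [-0.6, 0.6, -0.9]
grip_width: 35.4
finger_force: 30.0
```

>>> carry_out([
  {"tx": 0, "ty": 0, "tz": 0, "rx": 0, "ry": 0, "rz": 0},
  {"tx": 0, "ty": 0, "tz": 0, "rx": 0, "ry": 0, "rz": 0},
  {"tx": 0, "ty": 0, "tz": 0, "rx": 0, "ry": 0, "rz": 0},
  {"tx": 0, "ty": 0, "tz": 25, "rx": 0, "ry": 0, "rz": 0},
  {"tx": 0, "ty": 0, "tz": 40, "rx": 0, "ry": 0, "rz": 0},
  {"tx": -10, "ty": -2, "tz": 40, "rx": 0, "ry": 0, "rz": 0},
  {"tx": -20, "ty": -2, "tz": 40, "rx": 0, "ry": 0, "rz": 0},
  {"tx": -20, "ty": -2, "tz": 40, "rx": 0, "ry": 0, "rz": 0},
  {"tx": 0, "ty": 0, "tz": 0, "rx": 0, "ry": 0, "rz": 0},
  {"tx": 0, "ty": 0, "tz": 0, "rx": 0, "ry": 0, "rz": 0},
  {"tx": 0, "ty": 0, "tz": 0, "rx": 0, "ry": 0, "rz": 0},
], gripper=0.478)

```text
time: 35.5
tool_pos: [454.1, -174.3, 198.5]
tcp_rot: [-3.141, 0.001, 0.114]
contact_force: [-0.8, 0.7, -0.2]
grip_width: 47.7
finger_force: 0.0
```

Run:
```python
from h import *
m,w=snap("wrist","w17");ribs(m,w,J=(569,-160));print(bot.get_obs()['tool_pos'])
```

```text
rib? -99.0 -0.0 [29.6  5.2] 89.9
rib? -73.5 11.6 [61.2 29.1] 34.8
rib? -32.7 -0.2 [29.9  6.5] 89.9
rib? 33.0 0.0 [29.2  5.8] 89.9
blank jig -64.6 -1.5 [50.5 35.5] 0.7
blank jig 1.0 -0.2 [35.9 50.6] 89.0
blank jig 44.4 1.3 [34.9 15.3] 89.8
[ 454.10138628 -174.2256608   198.17729842]
```

Ribs read true (−99, −33, 33). The blanks sit at (−64.6, −1.5), (1, −0.2) and about (63.5, 1) against (−66, 0), (0, 0) and (66, 0). I'll nudge the two outer ones.

>>> carry_out([
  {"tx": 20, "ty": 2, "tz": -40, "rx": 0, "ry": 0, "rz": 0},
  {"tx": 20, "ty": 2, "tz": -40, "rx": 0, "ry": 0, "rz": 0},
  {"tx": 10, "ty": 2, "tz": -40, "rx": 0, "ry": 0, "rz": 0},
  {"tx": 0, "ty": 0, "tz": -20, "rx": 0, "ry": 0, "rz": 0},
  {"tx": 0, "ty": 0, "tz": 0, "rx": 0, "ry": 0, "rz": 0},
  {"tx": 0, "ty": 0, "tz": -25, "rx": 0, "ry": 0, "rz": 0},
  {"tx": 0, "ty": 0, "tz": -14, "rx": 0, "ry": 0, "rz": 0},
  {"tx": 0, "ty": 0, "tz": -5.5, "rx": 0, "ry": 0, "rz": 0},
  {"tx": 0, "ty": 0, "tz": 0, "rx": 0, "ry": 0, "rz": 0},
])

```text
time: 36.45
tool_pos: [504.3, -168.5, 15.0]
tcp_rot: [-3.141, 0.001, 0.114]
contact_force: [0.6, 0.4, -0.0]
grip_width: 47.6
finger_force: 0.0
```

>>> carry_out([
  {"tx": 0, "ty": 0, "tz": 0, "rx": 0, "ry": 0, "rz": 0},
  {"tx": 0, "ty": 0, "tz": 0, "rx": 0, "ry": 0, "rz": 0},
  {"tx": 0, "ty": 0, "tz": 0, "rx": 0, "ry": 0, "rz": 0},
  {"tx": 0, "ty": 0, "tz": 2, "rx": 0, "ry": 0, "rz": 0},
  {"tx": -1.3, "ty": 1.3, "tz": 0, "rx": 0, "ry": 0, "rz": 0},
  {"tx": 0, "ty": 0, "tz": -1.5, "rx": 0, "ry": 0, "rz": 0},
  {"tx": 0, "ty": 0, "tz": 0, "rx": 0, "ry": 0, "rz": 0},
  {"tx": 0, "ty": 0, "tz": 0, "rx": 0, "ry": 0, "rz": 0},
], gripper=1)

```text
time: 37.25
tool_pos: [502.8, -167.0, 16.0]
tcp_rot: [-3.141, 0.0, 0.114]
contact_force: [-1.8, 1.7, 6.6]
grip_width: 35.4
finger_force: 30.0
```

>>> carry_out([
  {"tx": 0, "ty": 0, "tz": 0, "rx": 0, "ry": 0, "rz": 0},
  {"tx": 0, "ty": 0, "tz": 0, "rx": 0, "ry": 0, "rz": 0},
  {"tx": 0, "ty": 0, "tz": 0, "rx": 0, "ry": 0, "rz": 0},
  {"tx": 0, "ty": 0, "tz": 20, "rx": 0, "ry": 0, "rz": 0},
  {"tx": 0, "ty": 0, "tz": 35, "rx": 0, "ry": 0, "rz": 0},
  {"tx": 43.6, "ty": 4.9, "tz": 0, "rx": 0, "ry": 0, "rz": 0},
  {"tx": 43.6, "ty": 4.9, "tz": 0, "rx": 0, "ry": 0, "rz": 0},
  {"tx": 43.7, "ty": 5.0, "tz": 0, "rx": 0, "ry": 0, "rz": 0},
  {"tx": 0, "ty": 0, "tz": 0, "rx": 0, "ry": 0, "rz": 0},
  {"tx": 0, "ty": 0, "tz": -35, "rx": 0, "ry": 0, "rz": 0},
  {"tx": 0, "ty": 0, "tz": -20, "rx": 0, "ry": 0, "rz": 0},
  {"tx": 0, "ty": 0, "tz": 0, "rx": 0, "ry": 0, "rz": 0},
], gripper=0.478)

```text
time: 38.45
tool_pos: [632.8, -152.3, 13.9]
tcp_rot: [-3.141, 0.002, 0.114]
contact_force: [0.3, 0.7, -0.1]
grip_width: 47.8
finger_force: 0.0
```

>>> carry_out([
  {"tx": 0, "ty": 0, "tz": 0, "rx": 0, "ry": 0, "rz": 0},
  {"tx": 0, "ty": 0, "tz": 0, "rx": 0, "ry": 0, "rz": 0},
  {"tx": 0, "ty": 0, "tz": 0, "rx": 0, "ry": 0, "rz": 0},
  {"tx": 0, "ty": 0, "tz": 2, "rx": 0, "ry": 0, "rz": 0},
  {"tx": 2.5, "ty": -0.7, "tz": 0, "rx": 0, "ry": 0, "rz": 0},
  {"tx": 0, "ty": 0, "tz": -1.5, "rx": 0, "ry": 0, "rz": 0},
  {"tx": 0, "ty": 0, "tz": 0, "rx": 0, "ry": 0, "rz": 0},
  {"tx": 0, "ty": 0, "tz": 0, "rx": 0, "ry": 0, "rz": 0},
], gripper=1)

```text
time: 39.25
tool_pos: [636.4, -153.1, 15.8]
tcp_rot: [-3.142, 0.0, 0.114]
contact_force: [-0.1, 0.1, -0.7]
grip_width: 35.2
finger_force: 30.0
```

>>> carry_out([
  {"tx": 0, "ty": 0, "tz": 0, "rx": 0, "ry": 0, "rz": 0},
  {"tx": 0, "ty": 0, "tz": 0, "rx": 0, "ry": 0, "rz": 0},
  {"tx": 0, "ty": 0, "tz": 0, "rx": 0, "ry": 0, "rz": 0},
  {"tx": 0, "ty": 0, "tz": 25, "rx": 0, "ry": 0, "rz": 0},
  {"tx": 0, "ty": 0, "tz": 40, "rx": 0, "ry": 0, "rz": 0},
  {"tx": -40, "ty": 0, "tz": 30, "rx": 0, "ry": 0, "rz": 0},
  {"tx": -40, "ty": 0, "tz": 30, "rx": 0, "ry": 0, "rz": 0},
  {"tx": -40, "ty": 0, "tz": 30, "rx": 0, "ry": 0, "rz": 0},
  {"tx": -40, "ty": 0, "tz": 30, "rx": 0, "ry": 0, "rz": 0},
  {"tx": -20, "ty": 0, "tz": 0, "rx": 0, "ry": 0, "rz": 0},
  {"tx": 0, "ty": 0, "tz": 0, "rx": 0, "ry": 0, "rz": 0},
  {"tx": 0, "ty": 0, "tz": 0, "rx": 0, "ry": 0, "rz": 0},
], gripper=0.478)

```text
time: 40.45
tool_pos: [456.9, -153.4, 201.4]
tcp_rot: [3.141, -0.001, 0.113]
contact_force: [-0.3, -0.5, 0.2]
grip_width: 47.9
finger_force: 0.0
```

Run:
```python
from h import *
m,w=snap("wrist","w18");ribs(m,w,J=(569,-160));print(bot.get_obs()['tool_pos'])
```

```text
rib? -99.2 -0.5 [30.   5.2] 89.9
rib? -32.7 -0.1 [29.4  6.6] 89.9
rib? 33.3 -0.2 [29.7  5.9] 90.0
rib? 42.5 4.5 [40.5 17.4] 61.4
blank jig -66.7 0.5 [36.1 50.2] 89.9
blank jig 0.7 -0.1 [37.  49.3] 90.0
blank jig 49.5 -1.5 [36. 18.] 90.0
[ 457.20910545 -153.31447875  200.96434358]
```

>>> carry_out([
  {"tx": 35, "ty": 0, "tz": 10, "rx": 0, "ry": 0, "rz": 0},
  {"tx": 35, "ty": 0, "tz": 10, "rx": 0, "ry": 0, "rz": 0},
  {"tx": 0, "ty": 0, "tz": 0, "rx": 0, "ry": 0, "rz": 0},
  {"tx": 0, "ty": 0, "tz": 0, "rx": 0, "ry": 0, "rz": 0},
  {"tx": 0, "ty": 0, "tz": 0, "rx": 0, "ry": 0, "rz": 0},
])

```text
time: 41.0
tool_pos: [525.9, -152.8, 219.8]
tcp_rot: [-3.14, 0.002, 0.114]
contact_force: [-0.5, 0.4, -0.8]
grip_width: 47.8
finger_force: 0.0
```

Run:
```python
from h import *
m,w=snap("wrist","w19");ribs(m,w,J=(569,-160))
```

```text
rib? -99.0 0.3 [29.8  6.1] 89.9
rib? -32.9 0.2 [29.4  5.5] 89.9
rib? 33.0 -0.2 [29.8  7. ] 89.9
rib? 57.8 12.1 [61.6 29.5] 34.6
rib? 99.1 0.3 [30.4  6.3] 90.0
blank jig -66.7 1.0 [51.4 36.1] 1.3
blank jig 0.3 -0.5 [37.1 50.7] 89.9
blank jig 66.7 -1.9 [36.7 50.4] 89.7
```

View pics/w19.png

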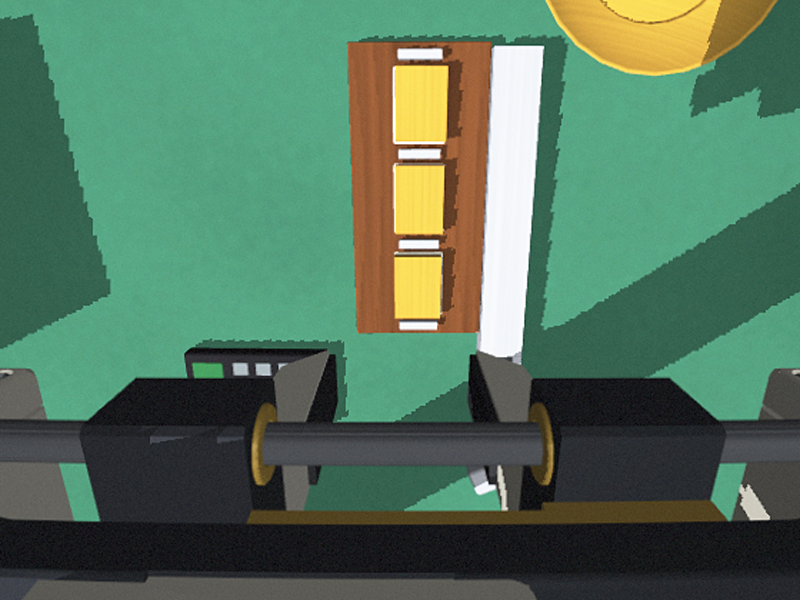

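The picture shows all three blanks seated one to a bay, with the guide bar flush. The far blank at (420,104) is about 2 mm towards the bar, so I nudge it once.

>>> carry_out([
  {"tx": 35, "ty": 0, "tz": -30, "rx": 0, "ry": 0, "rz": 0},
  {"tx": 35, "ty": 0, "tz": -30, "rx": 0, "ry": 0, "rz": 0},
  {"tx": 30, "ty": 0, "tz": -35, "rx": 0, "ry": 0, "rz": 0},
  {"tx": 10, "ty": 0, "tz": -45, "rx": 0, "ry": 0, "rz": 0},
  {"tx": 0, "ty": 0, "tz": 0, "rx": 0, "ry": 0, "rz": 0},
  {"tx": 0, "ty": 0, "tz": -40, "rx": 0, "ry": 0, "rz": 0},
  {"tx": 0, "ty": 0, "tz": -20, "rx": 0, "ry": 0, "rz": 0},
  {"tx": 0, "ty": 0, "tz": -5.5, "rx": 0, "ry": 0, "rz": 0},
  {"tx": 0, "ty": 0, "tz": 0, "rx": 0, "ry": 0, "rz": 0},
])

```text
time: 41.95
tool_pos: [636.3, -153.5, 16.9]
tcp_rot: [3.141, -0.0, 0.113]
contact_force: [-0.6, 0.4, 0.4]
grip_width: 48.2
finger_force: 0.0
```

>>> carry_out([
  {"tx": 0, "ty": 0, "tz": 0, "rx": 0, "ry": 0, "rz": 0},
  {"tx": 0, "ty": 0, "tz": 0, "rx": 0, "ry": 0, "rz": 0},
  {"tx": 0, "ty": 0, "tz": 0, "rx": 0, "ry": 0, "rz": 0},
  {"tx": 0, "ty": 0, "tz": 2, "rx": 0, "ry": 0, "rz": 0},
  {"tx": -0.7, "ty": 1.5, "tz": 0, "rx": 0, "ry": 0, "rz": 0},
  {"tx": 0, "ty": 0, "tz": -1.5, "rx": 0, "ry": 0, "rz": 0},
  {"tx": 0, "ty": 0, "tz": 0, "rx": 0, "ry": 0, "rz": 0},
  {"tx": 0, "ty": 0, "tz": 0, "rx": 0, "ry": 0, "rz": 0},
], gripper=1)

```text
time: 42.75
tool_pos: [635.9, -151.6, 17.7]
tcp_rot: [3.141, -0.001, 0.114]
contact_force: [-4.5, 1.3, 11.7]
grip_width: 35.2
finger_force: 30.0
```

>>> carry_out([
  {"tx": 0, "ty": 0, "tz": 0, "rx": 0, "ry": 0, "rz": 0},
  {"tx": 0, "ty": 0, "tz": 0, "rx": 0, "ry": 0, "rz": 0},
  {"tx": 0, "ty": 0, "tz": 0, "rx": 0, "ry": 0, "rz": 0},
  {"tx": 0, "ty": 0, "tz": 25, "rx": 0, "ry": 0, "rz": 0},
  {"tx": 0, "ty": 0, "tz": 45, "rx": 0, "ry": 0, "rz": 0},
  {"tx": -30, "ty": 0, "tz": 35, "rx": 0, "ry": 0, "rz": 0},
  {"tx": -40, "ty": 0, "tz": 30, "rx": 0, "ry": 0, "rz": 0},
  {"tx": -40, "ty": 0, "tz": 30, "rx": 0, "ry": 0, "rz": 0},
  {"tx": 0, "ty": 0, "tz": 40, "rx": 0, "ry": 0, "rz": 0},
  {"tx": 0, "ty": 0, "tz": 0, "rx": 0, "ry": 0, "rz": 0},
  {"tx": 0, "ty": 0, "tz": 0, "rx": 0, "ry": 0, "rz": 0},
  {"tx": 0, "ty": 0, "tz": 0, "rx": 0, "ry": 0, "rz": 0},
], gripper=0.478)

```text
time: 43.95
tool_pos: [525.6, -151.5, 219.9]
tcp_rot: [-3.141, 0.002, 0.114]
contact_force: [0.4, -0.4, -0.4]
grip_width: 47.8
finger_force: 0.0
```

Run:
```python
from h import *
m,w=snap("wrist","w20");ribs(m,w,J=(569,-160));print(bot.get_obs()['tool_pos'],bot.get_obs()['dq'])
```

```text
rib? -99.0 -0.2 [28.7  6.1] 89.9
rib? -32.8 0.4 [29.4  5.5] 89.9
rib? 33.1 -0.1 [30.  7.] 89.9
rib? 99.2 0.5 [30.4  6.3] 89.9
blank jig -66.7 0.6 [36.  50.7] 89.9
blank jig 0.4 -0.1 [36.3 50.9] 89.6
blank jig 65.3 0.6 [36.3 51.6] 89.6
[ 525.55288887 -151.48035753  219.57527507] [ 0.00206264  0.00737355 -0.00140268  0.00015273  0.00223662  0.00128817]
```

All blanks are within about 1 mm of centre, so I'm handing in.

```bash
python3 -c "
from plant import bot
print(bot.close_job())"
```

```text
the job is handed in; nothing more can be done
None
```

The job is handed in; no verdict came back. My last measurements: both finished bars are in the drop box with the flap shut, the guide bar is flush along the plate, and the three blanks are within about 1 mm of their bay centres.

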